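# Tip a reference plate out of its block and lay it on the reader

## Robot

A 7-joint arm with a two-finger parallel gripper is mounted at the origin on the work surface. World frame = base frame: x ahead of the robot, y to its left, z up, the work surface at z = 0. Lengths are in m, angles in rad, forces in N, time in s.
With the tool pointing down it reaches from about 0.4 to 0.875 m from the base axis. Payload 19.3 kg.
Tool frame: the origin (TCP) lies midway between the tips of the shut fingers; the grasp point (between the pads) lies bot.grip_point_offset behind it (bot.grip_point_offset is the distance from the TCP to the grasp point, in m); z points along the fingers, y is the direction in which the jaws open and shut (so a half turn about z gives the same grasp; the last joint's range is limited). The gripper opens to 85 mm and grips with 20 to 120 N. Pads are 22 mm wide; open, the fingers measure 114 mm over their backs; the gripper's body (76 mm by 85 mm) begins 54 mm behind the grasp point. The pads swing forward as they close: fully open they stand 13 mm farther back than shut.
Start: joints at [1.087, 0.521, -0.036, 1.599, 0.021, 1.021, -0.113], TCP at [0.251, -0.572, 0.231] pointing down, gripper open.
Joint ranges: [-2.91, 2.91], [-0.3, 2.13], [-1.5, 1.42], [0.17, 2.43], [-1.26, 4.41], [0.16, 1.93], [-2.52, 2.52]. Speed limits (rad/s): [1.89, 1.89, 2.39, 2.39, 3.01, 3.01, 3.01].

## Interface

Orientations are given as [roll, pitch, yaw] about the fixed x, y, z axes, in that order (R = Rz(yaw) Ry(pitch) Rx(roll)).
In Python, from workcell import bot gives the robot as it stands.
- The arm moves only by the tool servo_tool, never from a script. Its argument "rows" is a list that holds one entry, the list of rows, each a list of 6 numbers: the shift along the tool's x, y, z in cm, then the turn, a rotation vector about the tool's x, y, z in degrees. A call has 1 to 5 rows; each row shifts and turns the commanded pose from where the row before left it, along the tool's axes as they then stand; what a row does not reach is not made up. A row lasts 1/8 s, in which the tool goes at most 62.5 mm and 10.7 degrees, less where a joint would pass 70% of its speed; a pose out of reach is approached as far as the arm can. A call is refused whole if a number of a shift passes 6.25 or a number of a turn 10.7, either way. A call with a gripper value outside its range is refused whole. "grip" is the opening, from -1 (shut) to 1 (fully open), so that 0 is half open, set as the call begins (left out, the last holds). The fingers move at their own pace and stop on an object; "squeeze" is the grip in N (left out, the last holds). Time passes only in rows, so rows that do not move let the fingers close. It gives the time, the measured TCP pose, the force and the opening at its end, in the units of the state.
- bot.observe(): the state, without advancing time (a new reading comes with each control period).
- bot.grab_frame(name): name is "side" or "top" or "wrist"; returns a dict with "image" (480x640x3 uint8, red, green, blue), "K" (3x3 intrinsics, pixels), "R" (3x3) and "t" (3): a world point X has camera coordinates R X + t; the wrist camera has in their place "mount" (4x4, takes a point from camera to tool coordinates, whose origin is the TCP and whose axes are the flange's). Camera axes: x right, y down, z forward; pixel columns grow to the right and rows downward; lengths in m; the calibration is good to about 2 mm. A picture is of the moment at which its call begins: read the wrist's pose just before it. There is no depth.
- bot.job_done(): hands the job in, once; it reports no verdict.
The state is a dict: "clock": time; "qpos": joint angles; "qd": joint speeds; "joint_efforts": joint torques, N m; "position": TCP position; "tool_rot": TCP orientation; "force": force on the tool from outside, world axes, zero at the start; "moment": the same for the moment, N m; "grip_width": finger opening in m.
Only numpy, scipy, OpenCV 4.12 (cv2) and the standard library are available. Lean on these libraries where they do the work, as an engineer would, in place of code of your own. Each camera call takes 0.05 s, during which the arm holds its last target.

## Task

Press down the white end of the reference plate so that its orange end tips up out of the teal block and stays up, then take the plate by its raised end, under the lamp bar, and lift it out. Lay it flat and centred along the gloss reader's narrow stage, with its white end pushed up flush and square against the reader's upright face, and let go. Set it down rather than dropping it, and leave the tin, the carton and the screwdriver where they are.

Things in the scene. Friction and masses are not known exactly. Their poses are not given: they have to be found in the camera images.
- block: Fixed teal block of slick plastic (friction 0.10 to 0.15), 138 long (x) x 69 wide x 49 high. Origin on the bench under the ridge; x from the low open end to the lamp end, z up. A pocket 53 wide runs along x between two cheeks 8 thick, tops at z 49, x -66 to 72. Pocket floor flat at z 45 for x 0 to 66; at x 0 (ridge) it breaks into a ramp falling 35 degrees towards -x
- ridge (a point): Middle of the block's ridge, where flat floor and ramp meet: block x 0, y 0, z 45; axes as the block. The plate first lies flat, flush with the cheek tops, its white end overhanging the ramp by 47 to 51
- ledge (a point): Foot of the ramp, 64 down it from the ridge, where a ledge 9 high stands square to the ramp; axes as the block. Pressed on to the ramp and let go, the plate slides down to this ledge and stays tipped 35 degrees: centre 9 past the ridge along the ramp, 46 of its orange end free above the flat floor
- lamp (a point): Middle of the underside of the fixed aluminium lamp bar over the block's lamp end; axes as the block. The bar fills block x 44 to 78, y -65 to 65, z 88 to 150, so a hand at the raised end must lean back towards the block's -x. Its post (12 diameter) stands at block x 70, y 56; foot 12 high at x 47 to 93, y 34 to 69
- plate_center (a point): Centre (half thickness) of the loose flat reference plate, 110 long (x) x 50 wide (y) x 4 thick (z), about 55 g. The last 26 at the +x end are orange, the rest white. At the start it lies in the block's pocket, x as the block's x, centre 4 to 8 beyond the ridge on the lamp side
- plate_white_end (a point): Middle of the plate's white end face, 55 from the centre along the plate's -x; axes as the plate
- reader: Fixed gloss reader: cream housing with blue top (85 long x, 100 wide y, 68 high) and in front of it a narrow raised aluminium stage. Origin on the bench below where the plate's centre belongs; x from the housing out along the stage, z up. Stage: x -45 to 55, only 34 wide (y -17 to 17), flat top at z 40, so fingers on the plate's sides can pass down beside it
- stop (a point): Point on the housing's upright face (plane reader x -55, facing +x, 100 wide, up to z 62) that the middle of the plate's white end face must meet: reader x -55, y 0, z 42; axes as the reader
- tin: Loose aluminium tin, 60 diameter, 70 high, origin under its centre; leave alone
- carton: Loose white carton 80 x 60 x 50 high, origin under its centre; leave alone
- driver: Loose screwdriver with orange handle lying on the bench along its x, under 40 high; leave alone
Things that resemble listed ones, but are neither listed nor needed, are in the scene too. Of the things that look like the part that bears plate_center, the smallest one is meant. Of the things that look like the block, the smaller one is meant.

How it is judged:
On the way, in this order (a step that is already met when the one before it is completed fails the run):
1. the plate is tipped up in the block: more than 26 degrees of tilt, white end down on the ramp (angle between plate_center's own z axis and vertical above 0.45 rad and z of plate_white_end in the frame of block below 0.025 m and horizontal distance between plate_center and ridge below 0.03 m), for 0.2 s.
2. the plate is lifted out, its centre more than 120 mm from the ridge (distance between plate_center and ridge above 0.12 m), for 0.1 s.
At the end, for the whole second after the job is handed in: The plate lies flat on the reader's stage (height within 2 mm, level within 2.3 degrees), white end face within 2 mm of the reader's face, square within 2.6 degrees, within 8 mm of the stage's middle line, at rest and let go (x of plate_white_end in the frame of stop between -0.002 and 0.002 m and y of plate_white_end in the frame of stop between -0.008 and 0.008 m and z of plate_center in the frame of stop between -0.002 and 0.002 m and angle between the x axis of plate_center and the x axis of reader, either way round below 0.045 rad and angle between the z axis of plate_center and the z axis of reader, either way round below 0.04 rad and linear speed of plate below 0.02 m/s and contact force between the fingers and plate below 0.05 N); the robot touches nothing.
It fails at once if the tin, carton or screwdriver is moved more than 20 mm (distance of any of tin, carton, driver from where it was at the start of the episode above 0.02 m).
It fails at once if the plate, away from the block, drops or flies untouched by the fingers (faster than 0.35 m/s, as after a fall of 6 mm) (distance between plate_center and ridge above 0.08 m and contact force between the fingers and plate below 0.01 N and linear speed of plate above 0.35 m/s).
It also fails if it takes over 58 s, if anything falls off the work surface, if the arm or the gripper's body presses on something with over 40 N, if the wrist force passes 120 N, or if a joint passes its speed limit or range.

## Working session

There is one attempt and no reset: what is moved stays moved. The work goes in short steps, Python scripts to look and compute and a tool call to move; the robot and the scene stay as the last step left them, time stands still between calls to the robot, and variables do not carry over. Pictures are saved under pics/ and viewed, and the job is handed in when it is done.

Besides the shell and the picture viewer there is one more tool, called as a command line: name --argument value ..., lists and objects as JSON in quotes. servo_tool: Moves the arm, as the interface text tells. Its arguments: {"type":"object","properties":{"rows":{"type":"array"},"grip":{"type":"number"},"squeeze":{"type":"number"}},"required":["rows"]}

```bash
mkdir -p pics; ls; python3 - <<'E'
from workcell import bot
import cv2
print(bot.observe(), bot.grip_point_offset)
for n in ["side","top","wrist"]:
    f=bot.grab_frame(n)
    cv2.imwrite(f"pics/{n}0.png",f["image"][:,:,::-1])
    print(n,{k:v for k,v in f.items() if k!="image"})
E
```

```text
pics
{'clock': 0.0, 'qpos': array([ 1.08678932,  0.52196865, -0.03636008,  1.59996883,  0.02120665,
        1.02108361, -0.11279661]), 'qd': array([-0.00060324, -0.00100575,  0.00164549,  0.00107271,  0.00140424,
       -0.00065162, -0.00133765]), 'joint_efforts': array([-1.07232307e-03, -9.27120137e+01,  1.97946198e+00, -3.69941032e+01,
        1.77650439e-02,  8.01346963e-03, -5.44800173e-05]), 'position': array([ 0.25117052, -0.57197059,  0.23076766]), 'tool_rot': array([-3.14055123e+00,  6.23786492e-05,  4.13831554e-01]), 'force': array([1.68188839, 0.09785619, 0.59754367]), 'moment': array([-0.01021484, -0.02979191, -0.021913  ]), 'grip_width': 0.08500758899479004} 0.0187
side {'K': array([[620.26298369,   0.        , 322.59049421],
       [  0.        , 620.26298369, 233.94544742],
       [  0.        ,   0.        ,   1.        ]]), 'R': array([[-0.91746633, -0.39772072,  0.00858847],
       [-0.25069549,  0.56127462, -0.78874747],
       [ 0.30888072, -0.72580234, -0.61465736]]), 't': array([0.54098556, 0.2105724 , 1.15751286])}
top {'K': array([[445.69284937,   0.        , 326.54946504],
       [  0.        , 445.69284937, 235.30877383],
       [  0.        ,   0.        ,   1.        ]]), 'R': array([[ 0.02135254, -0.99976944,  0.00226466],
       [-0.98566275, -0.02143036, -0.16736096],
       [ 0.1673709 ,  0.00134139, -0.98589309]]), 't': array([-0.02516923,  0.60283297,  1.05919098])}
wrist {'K': array([[406.6612101 ,   0.        , 319.55240865],
       [  0.        , 406.6612101 , 241.91819067],
       [  0.        ,   0.        ,   1.        ]]), 'mount': array([[-2.57635069e-05, -9.45944957e-01, -3.24327206e-01,
         8.50231687e-02],
       [ 9.99999952e-01,  7.55420488e-05, -2.99765558e-04,
        -3.94910320e-04],
       [ 3.08062059e-04, -3.24327199e-01,  9.45944910e-01,
        -1.42325100e-01],
       [ 0.00000000e+00,  0.00000000e+00,  0.00000000e+00,
         1.00000000e+00]])}
```

View pics/side0.png

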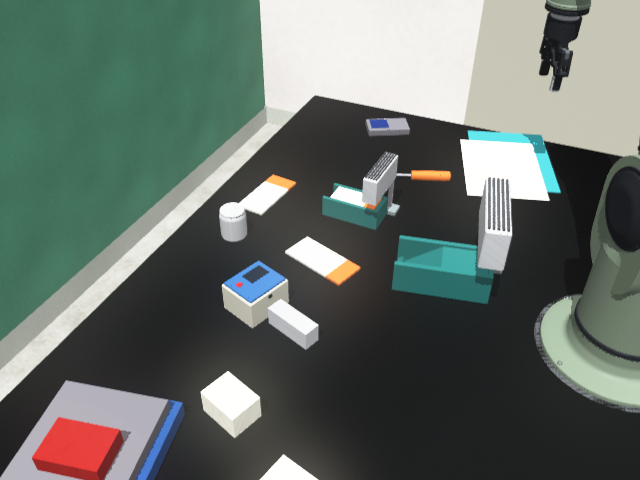

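View pics/top0.png

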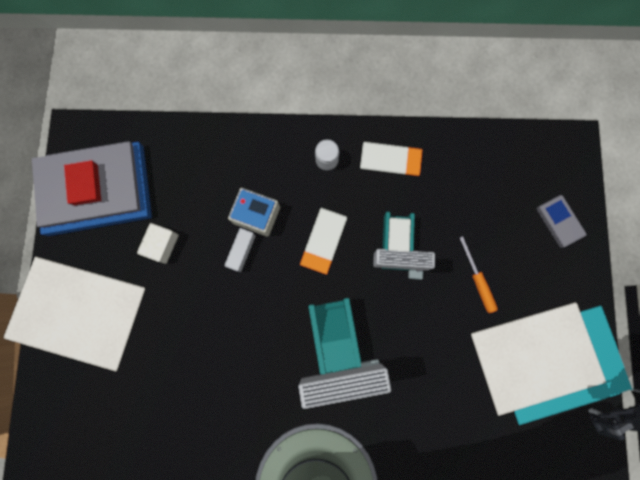

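View pics/wrist0.png

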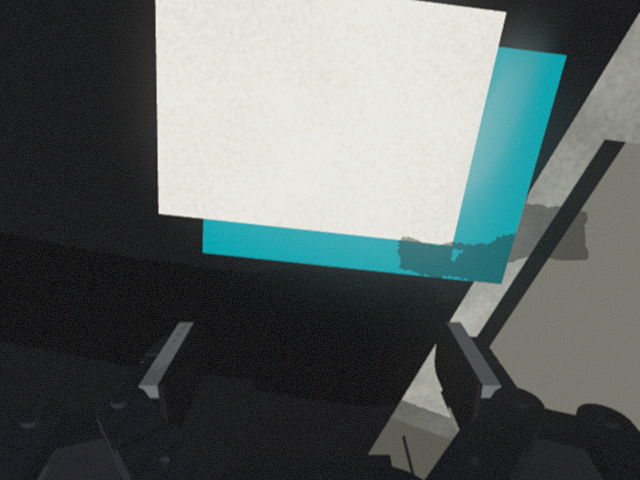

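```bash
cat > h.py <<'E'
import numpy as np, cv2
from scipy.spatial.transform import Rotation as Ro
from workcell import bot
def grab(n,name=None):
    s=bot.observe(); f=bot.grab_frame(n)
    if n=="wrist":
        T=np.eye(4);T[:3,:3]=Ro.from_euler('xyz',s["tool_rot"]).as_matrix();T[:3,3]=s["position"]
        C=T@f["mount"]; f["R"]=C[:3,:3].T; f["t"]=-f["R"]@C[:3,3]
    if name: cv2.imwrite(f"pics/{name}.png",f["image"][:,:,::-1])
    return f
def ray(f,uv):
    uv=np.atleast_2d(uv).astype(float)
    d=np.c_[uv,np.ones(len(uv))]@np.linalg.inv(f["K"]).T@f["R"]
    return -f["R"].T@f["t"],d
def onz(f,uv,z):
    c,d=ray(f,uv); return c+d*((z-c[2])/d[:,2])[:,None]
def proj(f,X):
    p=(np.atleast_2d(X)@f["R"].T+f["t"])@f["K"].T
    return p[:,:2]/p[:,2:]
def crop(f,x0,y0,x1,y1,k,name):
    cv2.imwrite(f"pics/{name}.png",cv2.resize(f["image"][y0:y1,x0:x1,::-1],None,fx=k,fy=k,interpolation=cv2.INTER_CUBIC))
E
python3 - <<'E'
from h import *
np.set_printoptions(precision=4,suppress=True)
f=grab("top")
crop(f,360,190,450,290,6,"topblk"); crop(f,210,175,300,285,5,"toprd")
print(onz(f,[[385,214],[414,214],[399,250]],.049), onz(f,[[240,250],[254,210]],.04))
print(onz(f,[[327,155],[158,243],[484,290]],.04))
f=grab("side")
crop(f,310,140,420,240,6,"sideblk"); crop(f,210,250,330,360,5,"siderd")
E
```

```text
[[ 0.6611 -0.158   0.049 ]
 [ 0.6627 -0.231   0.049 ]
 [ 0.5705 -0.1927  0.049 ]] [[0.5631 0.2034 0.04  ]
 [0.6662 0.1734 0.04  ]]
[[ 0.8164 -0.0088  0.04  ]
 [ 0.5764  0.4097  0.04  ]
 [ 0.4768 -0.4032  0.04  ]]
```

View pics/topblk.png

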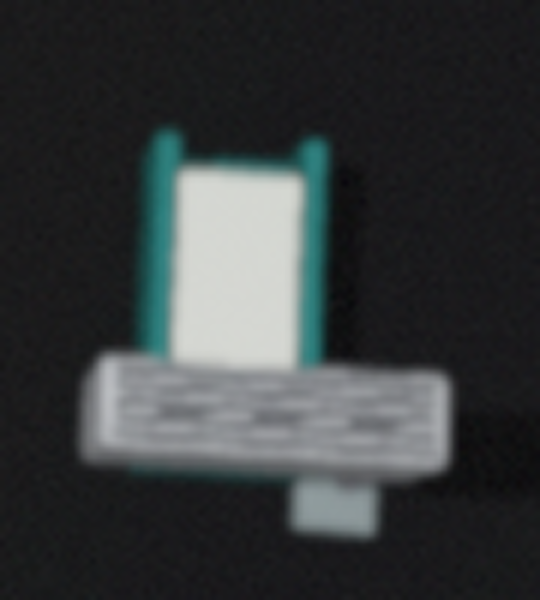

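View pics/sideblk.png

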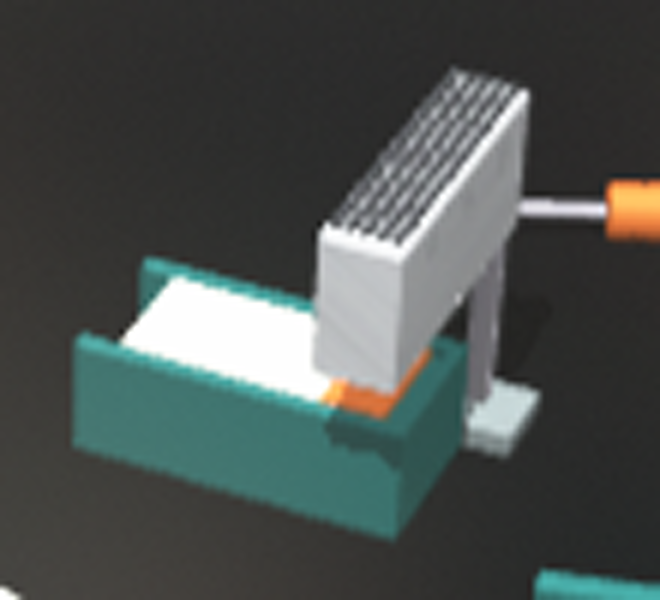

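View pics/toprd.png

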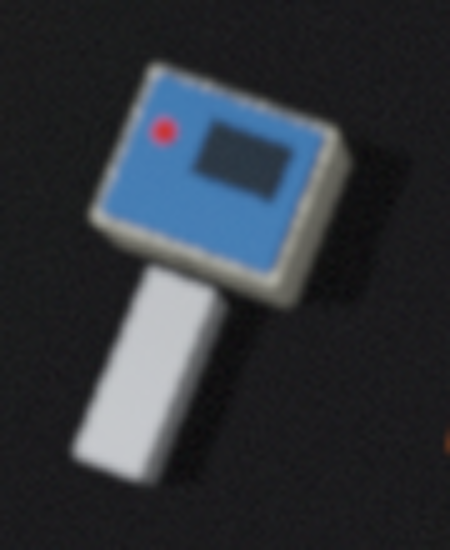

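View pics/siderd.png

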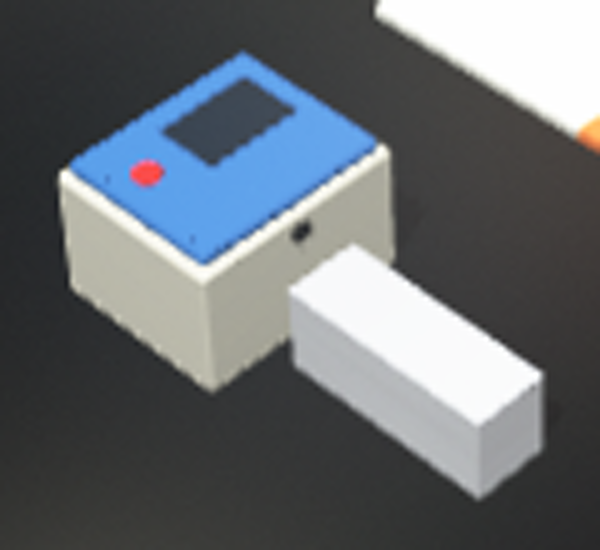

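```bash
python3 - <<'E'
from h import *
np.set_printoptions(precision=4,suppress=True)
f=grab("top")
print("camtop",-f["R"].T@f["t"])
b=lambda p:(np.array(p)+.5)/6-.5+[360,190]
r=lambda p:(np.array(p)+.5)/5-.5+[210,175]
P=onz(f,b([[155,128],[182,130],[302,138],[329,140],[322,365],[178,170],[170,360],[306,174],[298,365]]),.049)
print(P)
for i,j in((3,4),(5,6),(7,8)):
    d=P[i]-P[j];print(np.degrees(np.arctan2(d[1],d[0])),np.linalg.norm(d))
# lamp bar top z .15 corners ; stage
print("lamp",onz(f,b([[100,353],[452,374],[120,370]]),.15))
S=onz(f,r([[150,268],[222,292],[75,452],[142,478]]),.04);print("stage",S)
H=onz(f,r([[155,66],[343,132],[278,285],[92,212]]),.068);print("housing",H)
s=grab("side")
q=lambda p:(np.array(p)+.5)/6-.5+[310,140]
print("side cheek", onz(s,q([[78,338],[145,260],[405,425]]),.049))
q=lambda p:(np.array(p)+.5)/5-.5+[210,250]
print("side stage", onz(s,q([[290,290],[352,244],[543,374],[478,425]]),.04))
print("side plate white", onz(s,q([[0,0]]),.049))
E
```

```text
camtop [ 0.4174 -0.0137  1.1452]
[[ 0.6691 -0.1591  0.049 ]
 [ 0.6685 -0.1704  0.049 ]
 [ 0.6661 -0.2208  0.049 ]
 [ 0.6655 -0.2321  0.049 ]
 [ 0.5702 -0.2281  0.049 ]
 [ 0.6513 -0.1687  0.049 ]
 [ 0.5709 -0.1652  0.049 ]
 [ 0.6507 -0.2223  0.049 ]
 [ 0.57   -0.2182  0.049 ]]
-2.4060564296061724 0.09539599544235186
-2.484089737889802 0.0804240680061987
-2.929780515755797 0.08085349472446736
lamp [[ 0.5589 -0.125   0.15  ]
 [ 0.5538 -0.2571  0.15  ]
 [ 0.5526 -0.1325  0.15  ]]
stage [[0.6185 0.2074 0.04  ]
 [0.607  0.1705 0.04  ]
 [0.5247 0.2396 0.04  ]
 [0.5125 0.2056 0.04  ]]
housing [[0.7159 0.2048 0.068 ]
 [0.6841 0.1097 0.068 ]
 [0.6063 0.1385 0.068 ]
 [0.6408 0.2319 0.068 ]]
side cheek [[ 0.6634 -0.1689  0.049 ]
 [ 0.6608 -0.2309  0.049 ]
 [ 0.5271 -0.1662  0.049 ]]
side stage [[0.615  0.2042 0.04  ]
 [0.6047 0.1723 0.04  ]
 [0.5098 0.2053 0.04  ]
 [0.5211 0.238  0.04  ]]
side plate white [[0.7999 0.1092 0.049 ]]
```

servo_tool --rows '[[[0, 0, 0, 0, 0, 8.7], [0, 0, 0, 0, 0, 8.7], [0, 0, 0, 0, 0, 8.8], [3.67, -3.93, 0.3, 0, 0, 0], [3.67, -3.93, 0.3, 0, 0, 0]]]' --grip -1

```text
clock: 0.98
position: [0.3287, -0.496, 0.2251]
tool_rot: [3.142, -0.0, -0.045]
force: [1.0, 0.8, -0.1]
grip_width: -0.0
```

servo_tool --rows '[[[3.67, -3.93, 0.3, 0, 0, 0], [3.67, -3.93, 0.3, 0, 0, 0], [3.67, -3.93, 0.3, 0, 0, 0], [3.67, -3.93, 0.3, 0, 0, 0]]]'

```text
clock: 1.48
position: [0.4827, -0.3449, 0.2133]
tool_rot: [3.141, -0.0, -0.044]
force: [1.6, -0.3, 0.1]
grip_width: -0.0003
```

servo_tool --rows '[[[3.67, -3.93, 0.3, 0, 0, 0], [3.67, -3.93, 0.3, 0, 0, 0], [3.67, -3.93, 0.3, 0, 0, 0], [3.67, -3.93, 0.3, 0, 0, 0], [0, 0, 0, 0, 0, 0]]]'

```text
clock: 2.1
position: [0.6374, -0.1908, 0.2004]
tool_rot: [-3.139, -0.0, -0.038]
force: [0.2, -0.8, -1.1]
grip_width: -0.0001
```

```bash
python3 - <<'E'
from h import *
o=bot.observe();print(o["position"],np.degrees(o["tool_rot"]),o["qpos"],o["force"])
f=grab("wrist","w1")
E
```

```text
[ 0.63740585 -0.19082635  0.20039731] [-1.79878103e+02 -2.48386419e-03 -2.15928827e+00] [ 2.03646968e-01  6.17494759e-01 -1.15967533e-03  1.51451893e+00
 -1.69381429e-03  1.00988665e+00 -1.40488037e+00] [ 0.22497911 -0.78843454 -1.10249392]
```

View pics/w1.png

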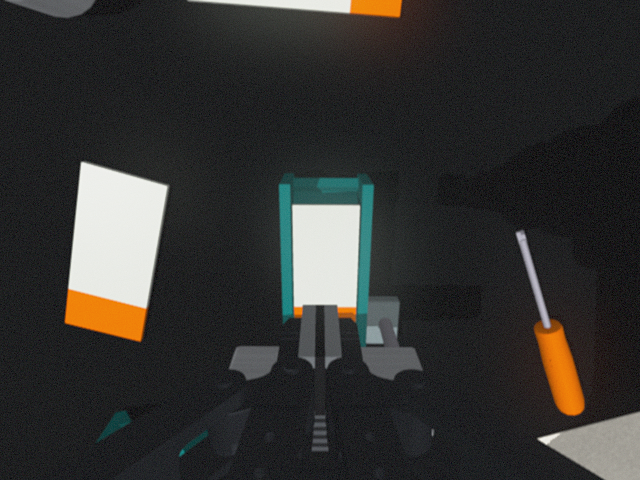

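```bash
python3 - <<'E'
from h import *
f=grab("wrist")
crop(f,265,165,390,330,5,"w1c")
E
```

```text
(no output)
```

View pics/w1c.png

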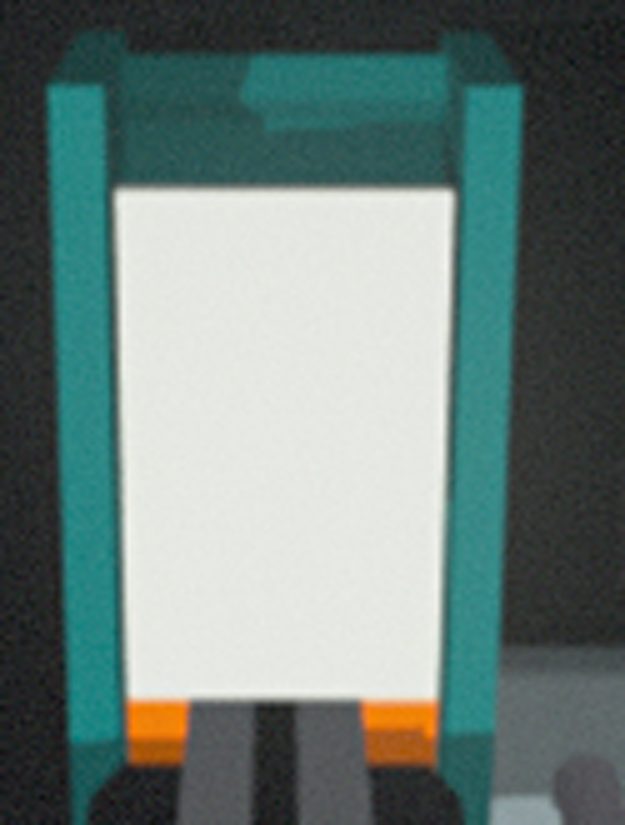

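```bash
python3 - <<'E'
from h import *
np.set_printoptions(precision=4,suppress=True)
f=grab("wrist")
b=lambda p:(np.array(p)+.5)/5-.5+[265,165]
P=onz(f,b([[47,86],[107,86],[464,86],[523,86],[70,740],[494,735]]),.049)
Q=onz(f,b([[114,187],[457,187],[127,700],[438,700]]),.049)
print(P);print(Q)
for A,i,j in((P,0,4),(P,3,5),(Q,0,2),(Q,1,3)):
    d=A[i]-A[j];print(np.degrees(np.arctan2(d[1],d[0])),np.linalg.norm(d[:2]))
print(np.linalg.norm(P[0]-P[3]),np.linalg.norm(Q[0]-Q[1]))
a=np.arctan2(*(P[0]+P[3]-P[4]-P[5])[[1,0]]);print("yaw",np.degrees(a))
low=(P[0]+P[3])/2; u=np.array([np.cos(a),np.sin(a),0])
print("low",low,"ridge",low-u*.066,"plate centre",(Q[0]+Q[1])/2-u*.055)
E
```

```text
[[ 0.6664 -0.1624  0.049 ]
 [ 0.666  -0.1712  0.049 ]
 [ 0.6638 -0.2231  0.049 ]
 [ 0.6634 -0.2317  0.049 ]
 [ 0.5594 -0.1577  0.049 ]
 [ 0.5574 -0.2267  0.049 ]]
[[ 0.6509 -0.1712  0.049 ]
 [ 0.6488 -0.2219  0.049 ]
 [ 0.5662 -0.1675  0.049 ]
 [ 0.5641 -0.2177  0.049 ]]
-2.532514665649539 0.10710850105866634
-2.718490249923094 0.10618633765766008
-2.501706925083588 0.08479322391463218
-2.8534288132321186 0.08479017073553254
0.0693139039995239 0.05077183055962048
yaw -2.62510043205307
low [ 0.6649 -0.1971  0.049 ] ridge [ 0.599 -0.194  0.049] plate centre [ 0.5949 -0.194   0.049 ]
```

servo_tool --rows '[[[0, 0.5, 4.6, 0, 0, 0.4], [0, 0, 4.6, 0, 0, 0], [0, 0, 4.6, 0, 0, 0], [0, 0, 0, 0, 0, 0]]]'

```text
clock: 2.75
position: [0.6324, -0.2013, 0.0608]
tool_rot: [-3.141, 0.005, -0.052]
force: [-0.5, 0.1, 1.3]
grip_width: 0.0003
```

servo_tool --rows '[[[0, 0, 0.6, 0, 0, 0], [0, 0, 0.6, 0, 0, 0], [0, 0, 0.6, 0, 0, 0], [0, 0, 0.6, 0, 0, 0], [0, 0, 0, 0, 0, 0]]]'

```text
clock: 3.38
position: [0.6346, -0.2005, 0.0389]
tool_rot: [-3.141, 0.001, -0.05]
force: [0.4, -0.2, 0.9]
grip_width: -0.0004
```

```bash
python3 - <<'E'
from h import *
o=bot.observe();print(o["position"],np.degrees(o["tool_rot"]),o["force"])
f=grab("wrist","w2")
f=grab("side"); crop(f,310,140,420,240,6,"s2")
E
```

```text
[ 0.63456554 -0.20050186  0.03886003] [-1.79991421e+02  3.89137411e-02 -2.89164608e+00] [ 0.35976384 -0.16990198  0.87027033]
```

View pics/s2.png

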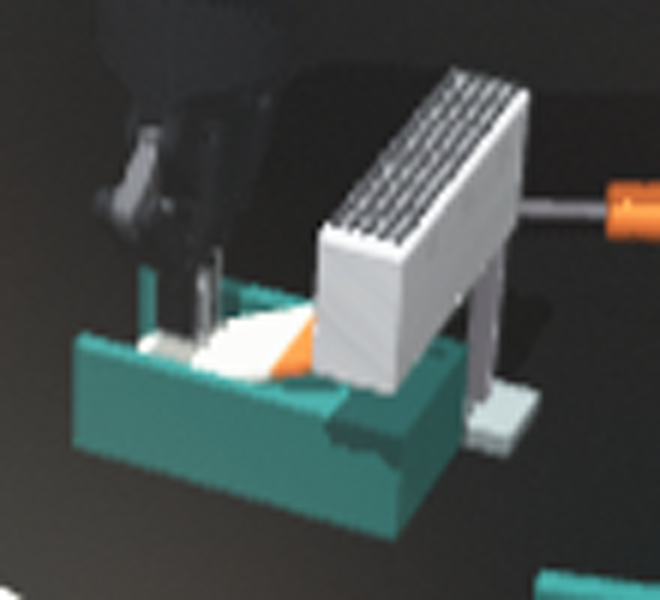

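servo_tool --rows '[[[0, -0.3, 0.4, 0, 0, 0], [0, 0, 0.4, 0, 0, 0], [0, 0, 0, 0, 0, 0]]]'

```text
clock: 3.85
position: [0.6378, -0.1981, 0.0342]
tool_rot: [3.14, -0.006, -0.05]
force: [0.2, -0.3, 30.1]
grip_width: -0.0002
```

servo_tool --rows '[[[0, 0, 0.3, 0, 0, 0], [0, 0, 0, 0, 0, 0]]]'

```text
clock: 4.1
position: [0.6394, -0.1985, 0.033]
tool_rot: [3.14, -0.01, -0.051]
force: [1.0, -0.2, 49.3]
grip_width: -0.0001
```

```bash
python3 - <<'E'
from h import *
o=bot.observe();print(o["position"],np.degrees(o["tool_rot"]),o["force"])
f=grab("side"); crop(f,310,140,420,240,6,"s3")
E
```

```text
[ 0.63939289 -0.19853625  0.03303305] [179.89495544  -0.56505278  -2.89723035] [ 1.02500717 -0.20786831 49.31623966]
```

View pics/s3.png

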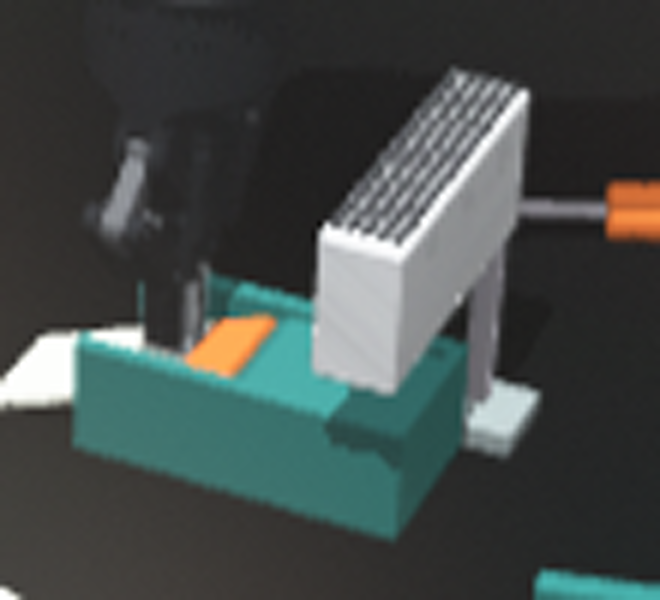

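```bash
python3 - <<'E'
from h import *
f=grab("wrist","w4")
f=grab("side"); crop(f,280,140,420,245,5,"s4")
E
```

```text
(no output)
```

View pics/s4.png

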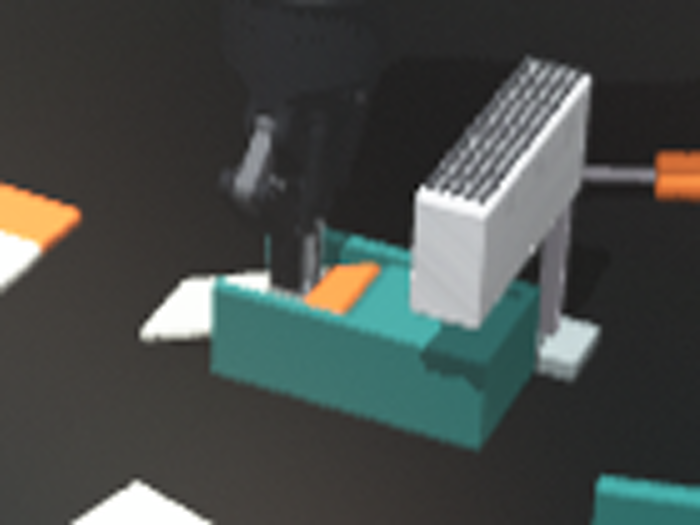

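View pics/w4.png

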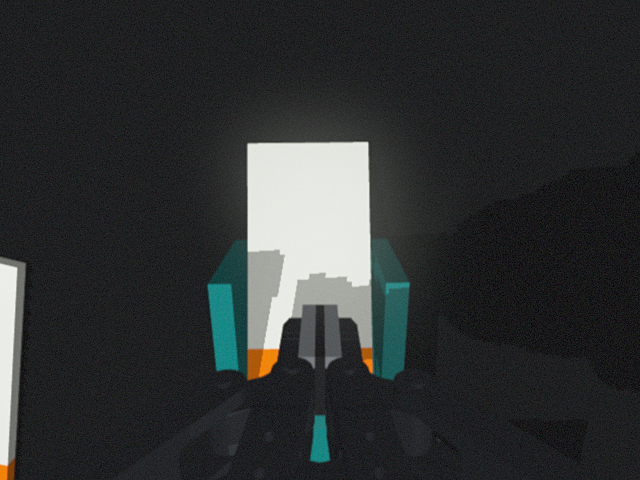

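```bash
cat >> h.py <<'E'
YAW=np.radians(-2.62); RIDGE=np.array([.599,-.194,.045])
BX=-np.array([np.cos(YAW),np.sin(YAW),0]); BZ=np.array([0,0,1.]); BY=np.cross(BZ,BX)
B=np.c_[BX,BY,BZ]   # cols
def toB(X): return (np.atleast_2d(X)-RIDGE*[1,1,0])@B   # block coords
def onplane(f,uv,p,n):
    c,d=ray(f,uv); return c+d*(((p-c)@n)/(d@n))[:,None]
E
python3 - <<'E'
from h import *
np.set_printoptions(precision=4,suppress=True)
o=bot.observe(); print("tcp",toB(o["position"])*1e3)
fw=grab("wrist"); fs=grab("side")
q=lambda p:(np.array(p)+.5)/5-.5+[280,140]
for deg in (25,27,30):
    t=np.radians(deg); n=B@[-np.sin(t),0,np.cos(t)]
    p=RIDGE+.004*n
    A=toB(onplane(fw,[[248,143],[368,142],[248,350],[373,348]],p,n))*1e3
    S=toB(onplane(fs,q([[190,280],[140,335],[380,264],[325,312],[270,268]]),p,n))*1e3
    print(deg,"wrist",A,np.linalg.norm(A[0]-A[2]),np.linalg.norm(A[0]-A[1]));print("side",S)
E
```

```text
tcp [[-40.5319   2.6994  33.0211]]
25 wrist [[-109.3804  -28.3882   -1.5914]
 [-109.5312   22.7412   -1.6617]
 [ -31.3146  -27.0735   34.8113]
 [ -31.8021   23.1379   34.5839]] 86.1461249419002 51.12962882000057
side [[-105.8166   32.0274    0.0704]
 [-106.7879  -20.5604   -0.3825]
 [   0.5138   19.5275   49.6531]
 [  -8.7967  -22.4977   45.3115]
 [ -62.4528   32.4266   20.2913]]
27 wrist [[-109.017   -29.1501   -6.0576]
 [-109.171    23.2647   -6.1361]
 [ -30.6875  -27.2701   33.8533]
 [ -31.1679   23.284    33.6084]] 87.93136502411478 52.41505182553693
side [[-110.1548   40.8138   -6.6374]
 [-111.1744  -12.0993   -7.1569]
 [   0.5899   19.3396   49.7899]
 [  -9.0382  -21.9355   44.8841]
 [ -64.7814   37.5371   16.4815]]
30 wrist [[-108.4524  -30.3338  -12.9962]
 [-108.6114   24.078   -13.088 ]
 [ -29.7602  -27.5608   32.4367]
 [ -30.2299   23.5001   32.1656]] 90.90818894871298 54.4121268382571
side [[-117.7324   56.1612  -18.354 ]
 [-118.838     2.683   -18.9924]
 [   0.7289   18.9965   50.0396]
 [  -9.4435  -20.9915   44.1666]
 [ -68.8091   46.3766    9.8918]]
```

servo_tool --rows '[[[0, 0, 0.1, 0, -6, 0], [0, 0, 0.1, 0, -6, 0], [0, 0, 0.1, 0, -6, 0], [0, 0, 0.1, 0, -6, 0]]]'

```text
clock: 4.85
position: [0.639, -0.1994, 0.0307]
tool_rot: [3.138, 0.411, -0.052]
force: [15.2, -6.3, 56.4]
grip_width: 0.0001
```

```bash
python3 - <<'E'
from h import *
np.set_printoptions(precision=4,suppress=True)
o=bot.observe();print(toB(o["position"])*1e3,np.degrees(o["tool_rot"]),o["force"])
f=grab("wrist","w5")
f=grab("side"); crop(f,280,140,420,245,5,"s5")
E
```

```text
[[-40.1724   3.5476  30.695 ]] [179.7679  23.5739  -2.9722] [15.2307 -6.3338 56.4386]
```

View pics/s5.png

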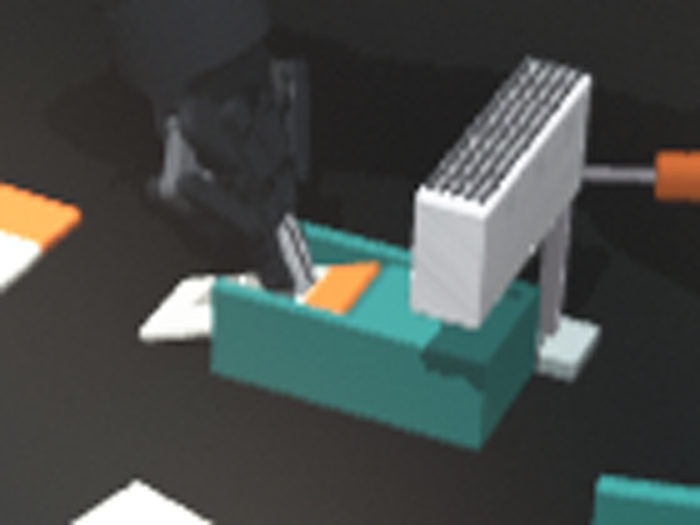

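View pics/w5.png

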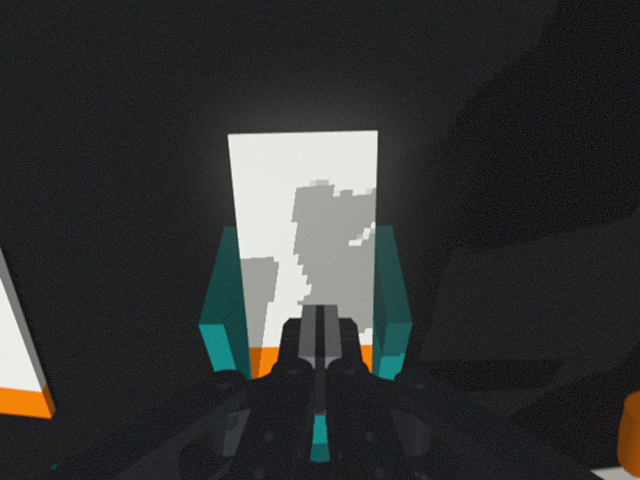

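servo_tool --rows '[[[-0.5, 0, 0, 0, 0, 0], [-0.5, 0, 0, 0, 0, 0], [-0.5, 0, 0, 0, 0, 0], [0, 0, 0, 0, 0, 0]]]'

```text
clock: 5.45
position: [0.627, -0.1971, 0.0354]
tool_rot: [3.14, 0.404, -0.05]
force: [25.7, -0.0, 43.8]
grip_width: 0.0002
```

```bash
python3 - <<'E'
from h import *
np.set_printoptions(precision=4,suppress=True)
o=bot.observe();print(toB(o["position"])*1e3,np.degrees(o["tool_rot"]),o["force"])
f=grab("wrist","w6")
f=grab("side"); crop(f,280,140,420,245,5,"s6")
E
```

```text
[[-28.1553   1.792   35.3954]] [179.9057  23.1527  -2.8623] [25.6748 -0.0226 43.7624]
```

View pics/s6.png

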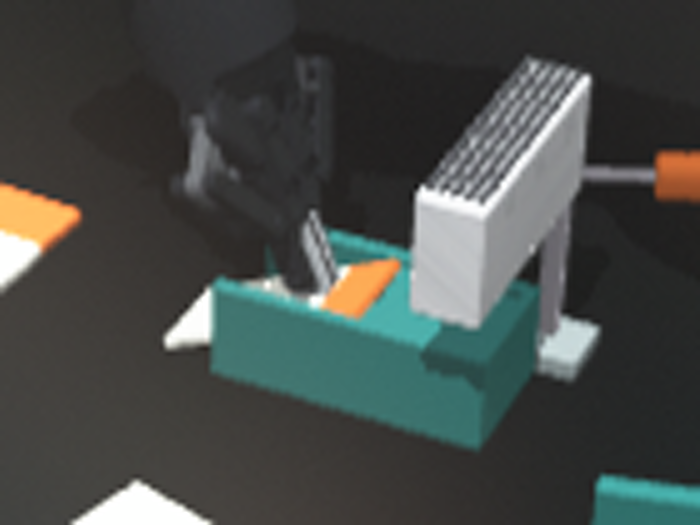

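servo_tool --rows '[[[-0.5, 0, 0, 0, -1, 0], [-0.5, 0, 0, 0, -1, 0], [-0.5, 0, 0, 0, -1, 0], [0, 0, 0, 0, 0, 0]]]'

```text
clock: 6.05
position: [0.6138, -0.1964, 0.0413]
tool_rot: [3.14, 0.456, -0.05]
force: [30.2, -1.6, 42.9]
grip_width: -0.0002
```

```bash
python3 - <<'E'
from h import *
np.set_printoptions(precision=4,suppress=True)
o=bot.observe();print(toB(o["position"])*1e3,np.degrees(o["tool_rot"]),o["force"])
f=grab("wrist","w7")
f=grab("side"); crop(f,280,140,420,245,5,"s7")
E
```

```text
[[-14.8723   1.7157  41.3416]] [179.8959  26.1323  -2.8568] [30.2337 -1.6368 42.9414]
```

View pics/s7.png

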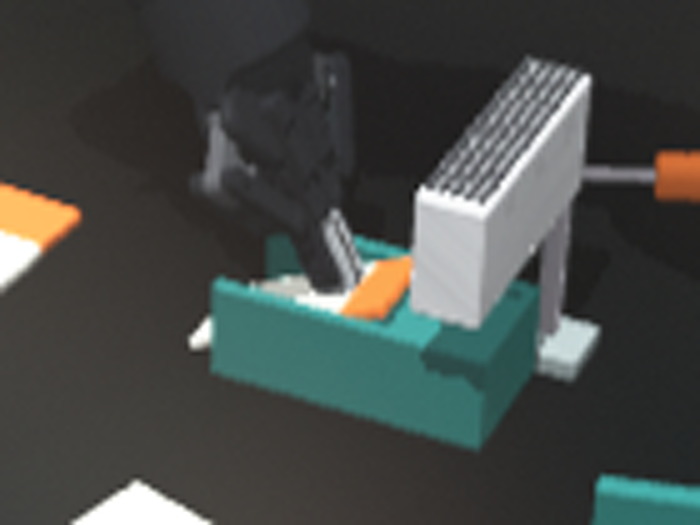

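View pics/w7.png

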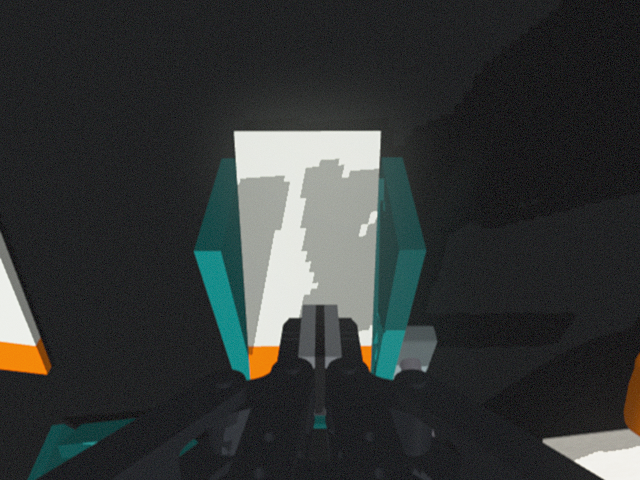

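servo_tool --rows '[[[-0.5, 0, -0.05, 0, 0, 0], [-0.5, 0, -0.05, 0, 0, 0], [0, 0, 0, 0, 0, 0]]]'

```text
clock: 6.52
position: [0.6041, -0.196, 0.0463]
tool_rot: [3.14, 0.458, -0.05]
force: [24.3, -1.0, 39.3]
grip_width: -0.0
```

```bash
python3 - <<'E'
from h import *
np.set_printoptions(precision=4,suppress=True)
o=bot.observe();print(toB(o["position"])*1e3,np.degrees(o["tool_rot"]),o["force"])
f=grab("wrist","w8")
f=grab("side"); crop(f,280,140,420,245,5,"s8")
E
```

```text
[[-5.1896  1.7245 46.2685]] [179.9104  26.2657  -2.8721] [24.3187 -1.0086 39.2562]
```

View pics/s8.png

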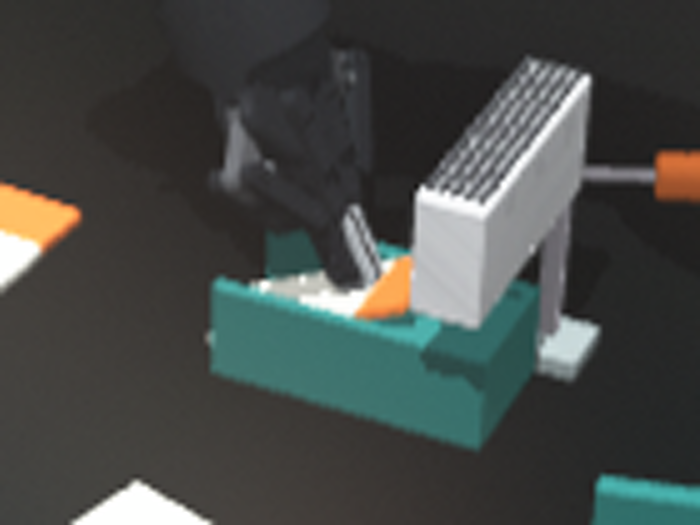

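View pics/w8.png

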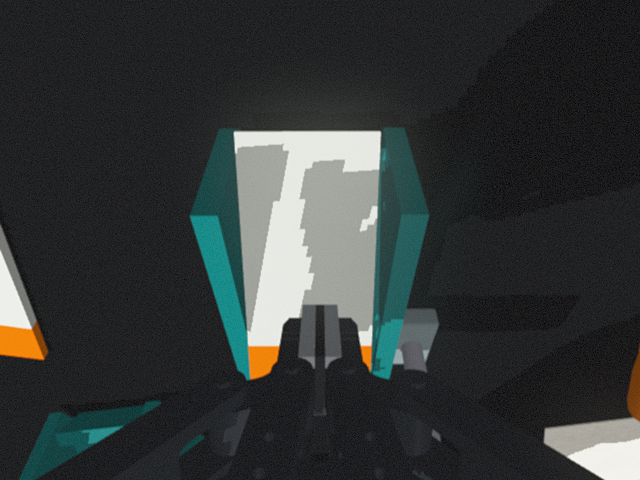

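```bash
python3 - <<'E'
from h import *
np.set_printoptions(precision=4,suppress=True)
f=grab("wrist")
for deg in (25,27,29):
    t=np.radians(deg); n=B@[-np.sin(t),0,np.cos(t)]
    A=toB(onplane(f,[[235,131],[380,131],[248,346],[371,346]],RIDGE+.004*n,n))*1e3
    e=A@[np.cos(t),0,np.sin(t)]-45*np.sin(t)
    print(deg,A,e,np.linalg.norm(A[0]-A[1]))
E
```

```text
25 [[-74.2053 -27.2183  14.811 ]
 [-74.0473  21.1883  14.8847]
 [  2.3381 -28.324   50.5038]
 [  2.4789  21.566   50.5694]] [-80.0113 -79.8369   4.4451   4.6004] 48.406822981034765
27 [[-72.8119 -27.7819  12.3898]
 [-72.6539  21.5848  12.4703]
 [  2.177  -28.2916  50.5985]
 [  2.3121  21.5428  50.6674]] [-79.6806 -79.5032   4.4814   4.633 ] 49.367011419976954
29 [[-71.4258 -28.3425   9.9814]
 [-71.2679  21.9792  10.069 ]
 [  2.018  -28.2596  50.692 ]
 [  2.1476  21.52    50.7639]] [-79.4478 -79.2672   4.5245   4.6727] 50.32207397990139
```

servo_tool --rows '[[[-0.2, 0, -0.05, 0, -3.5, 0], [-0.3, 0, -0.05, 0, -3.5, 0], [-0.4, 0, 0.03, 0, 0, 0], [0, 0, 0, 0, 0, 0]]]'

```text
clock: 7.18
position: [0.5964, -0.1956, 0.0507]
tool_rot: [3.14, 0.581, -0.05]
force: [27.7, -3.0, 30.7]
grip_width: -0.0
```

```bash
cat > st.py <<'E'
from h import *
import sys
np.set_printoptions(precision=4,suppress=True)
k=sys.argv[1]
o=bot.observe();print(toB(o["position"])*1e3,np.degrees(o["tool_rot"]),o["force"],o["clock"])
f=grab("wrist","w"+k)
f=grab("side"); crop(f,280,140,420,245,5,"s"+k)
E
python3 st.py 9
```

```text
[[ 2.5705  1.7627 50.671 ]] [179.8907  33.3008  -2.8781] [27.6996 -2.9932 30.7385] 7.175
```

View pics/w9.png

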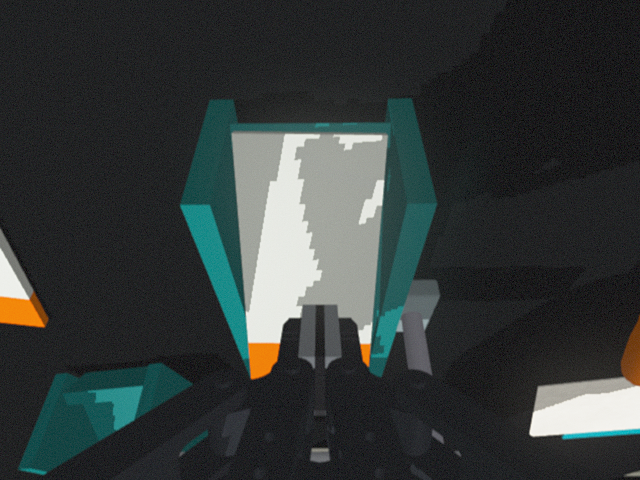

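View pics/s9.png

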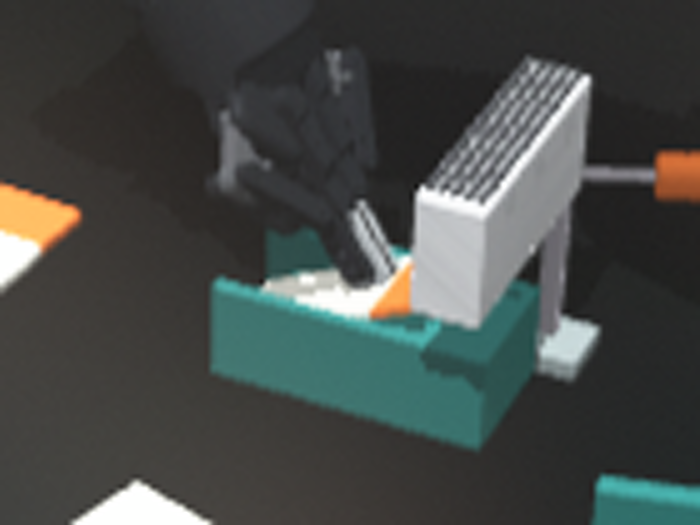

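servo_tool --rows '[[[-0.4, 0, 0.04, 0, 0, 0], [-0.4, 0, 0.04, 0, 0, 0], [0, 0, 0, 0, 0, 0]]]'

```text
clock: 7.65
position: [0.5852, -0.1951, 0.0531]
tool_rot: [3.141, 0.591, -0.051]
force: [3.8, 0.2, 20.1]
grip_width: -0.0001
```

```bash
python3 st.py 10
```

```text
[[13.7711  1.7792 53.0796]] [179.9487  33.8643  -2.9092] [ 3.8112  0.2041 20.1167] 7.65
```

View pics/w10.png

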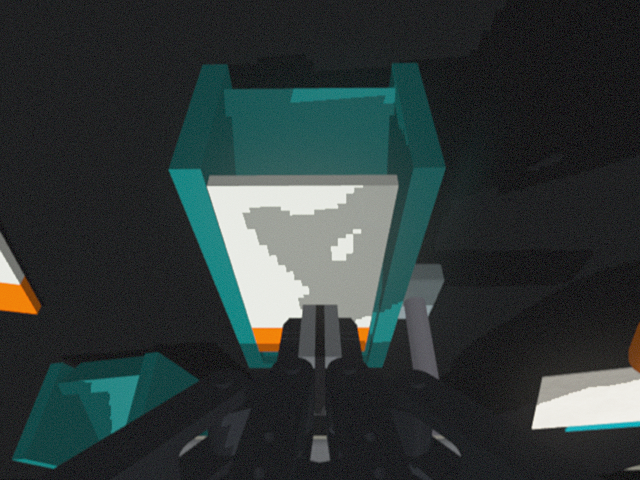

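View pics/s10.png

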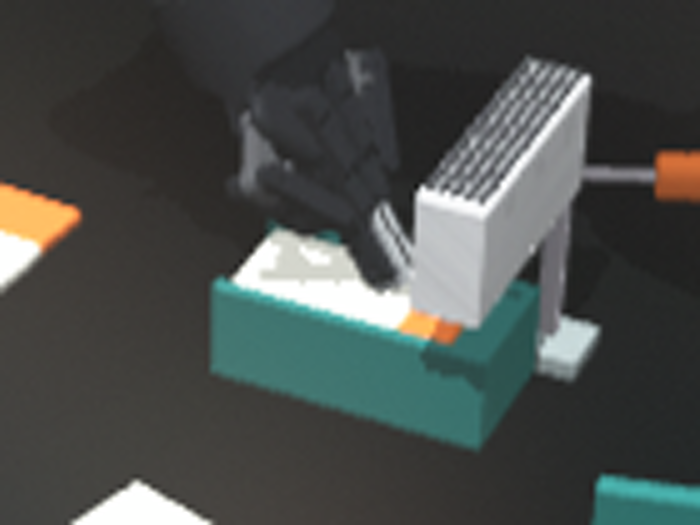

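```bash
python3 - <<'E'
from h import *
np.set_printoptions(precision=4,suppress=True)
f=grab("wrist")
print(toB(onz(f,[[209,185],[397,185],[250,328],[363,328]],.049))*1e3)
print(toB(onz(f,[[170,169],[443,169]],.049))*1e3)
E
```

```text
[[-61.2979 -27.4821  49.    ]
 [-61.0654  21.224   49.    ]
 [ 23.7334 -28.836   49.    ]
 [ 23.9748  19.2669  49.    ]]
[[-66.8858 -35.9337  49.    ]
 [-66.5634  31.8267  49.    ]]
```

servo_tool --rows '[[[-0.12, 0, -0.16, 0, 0, 0], [-0.12, 0, -0.16, 0, 0, 0], [-0.12, 0, -0.16, 0, 0, 0], [-0.12, 0, -0.16, 0, 0, 0], [0, 0, 0, 0, 0, 0]]]'

```text
clock: 8.43
position: [0.5839, -0.195, 0.0594]
tool_rot: [-3.142, 0.593, -0.05]
force: [-0.3, 0.1, -0.0]
grip_width: -0.0001
```

```bash
python3 st.py 11
```

```text
[[15.0702  1.687  59.428 ]] [-179.9975   33.9898   -2.8916] [-0.2802  0.1207 -0.024 ] 8.425
```

View pics/w11.png

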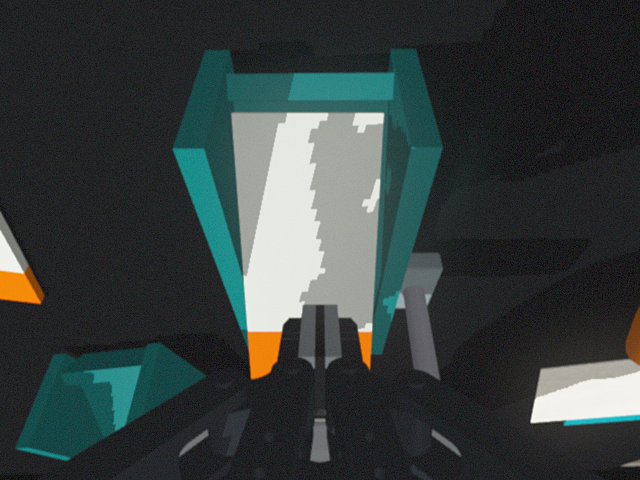

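View pics/s11.png

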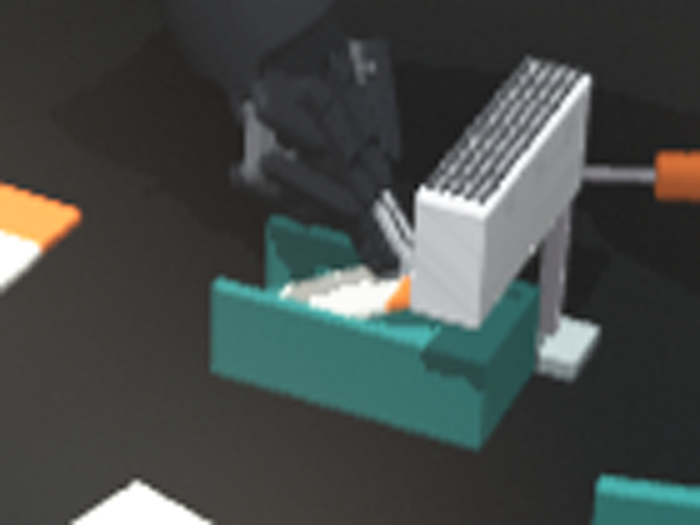

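servo_tool --rows '[[[0, 0, -2, 0, 0, 0], [0, 0, -2, 0, 0, 0], [-0.6, -0.37, 0, 0, -1, 0], [-0.66, 0, 0, 0, 0, 0], [0, 0, 0, 0, 0, 0]]]' --grip 0.75 --squeeze 60

```text
clock: 9.15
position: [0.5952, -0.1919, 0.0996]
tool_rot: [-3.142, 0.612, -0.051]
force: [-0.4, -0.4, 0.3]
grip_width: 0.0745
```

```bash
python3 st.py 12
```

```text
[[ 3.9395 -1.8868 99.5501]] [-180.       35.0453   -2.9015] [-0.4201 -0.3981  0.2638] 9.15
```

View pics/w12.png

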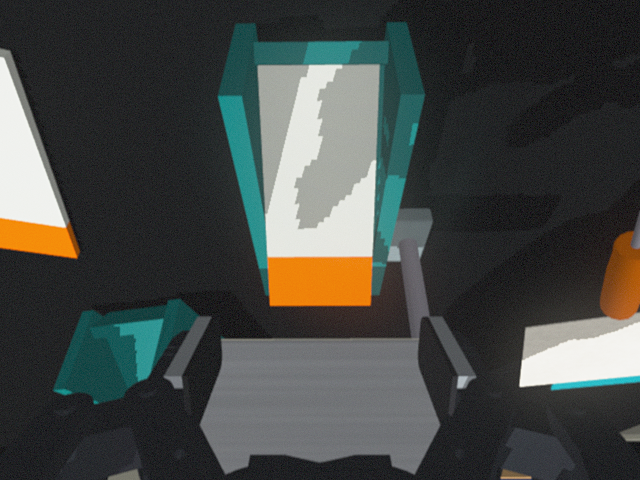

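View pics/s12.png

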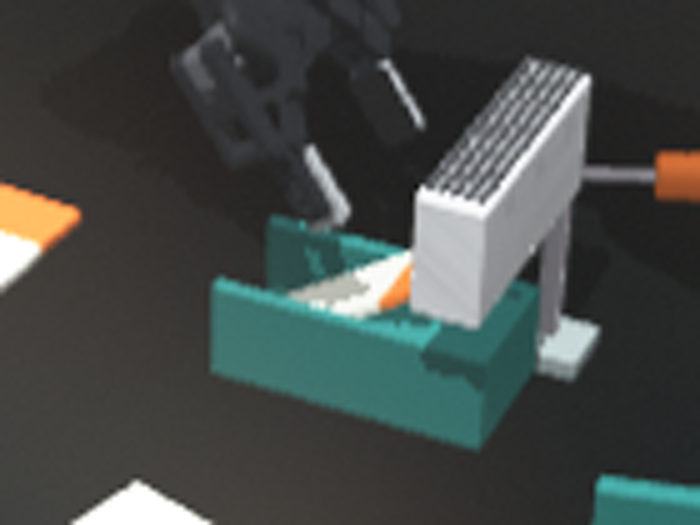

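```bash
python3 - <<'E'
from h import *
np.set_printoptions(precision=4,suppress=True)
f=grab("wrist");o=bot.observe()
T=Ro.from_euler('xyz',o["tool_rot"]).as_matrix()
for deg in (33,35,37):
    t=np.radians(deg); n=B@[-np.sin(t),0,np.cos(t)]
    X=onplane(f,[[258,65],[380,65],[270,306],[371,306],[266,257],[373,257]],RIDGE+.004*n,n)
    print(deg,toB(X)*1e3,"lens",np.linalg.norm(X[2]-X[0]),np.linalg.norm(X[4]-X[2]),np.linalg.norm(X[0]-X[1]),np.linalg.norm(X[2]-X[3]))
    if deg==35: print("tool",(X-o["position"])@T*1e3)
E
```

```text
33 [[-56.8693 -27.5028  12.8381]
 [-56.7011  21.958   12.9473]
 [ 36.5557 -27.9269  73.509 ]
 [ 36.6439  22.9112  73.5663]
 [ 14.0743 -28.5741  58.9094]
 [ 14.184   22.7634  58.9806]] lens 0.11139735095119416 0.02681379141619937 0.04946119871589985 0.05083822060835417
35 [[-55.7147 -27.8264  10.8712]
 [-55.548   22.2609  10.988 ]
 [ 34.9296 -27.6982  74.3411]
 [ 35.0134  22.6912  74.3997]
 [ 13.4708 -28.475   59.3155]
 [ 13.5761  22.6706  59.3892]] lens 0.11065637154995268 0.026207851709412536 0.050087665278363724 0.05038953290469092
tool [[ 99.1117 -26.2362  38.7174]
 [ 99.1073  23.8513  38.5741]
 [-11.5432 -25.6678  38.7479]
 [-11.4451  24.7214  38.6037]
 [ 14.6498 -26.5488  38.7428]
 [ 14.7248  24.5967  38.5965]]
37 [[-54.5561 -28.1511   8.8975]
 [-54.3909  22.5648   9.022 ]
 [ 33.3577 -27.4772  75.1454]
 [ 33.4373  22.4785  75.2054]
 [ 12.8791 -28.3779  59.7136]
 [ 12.98    22.5795  59.7897]] lens 0.11008216257484117 0.025657872177794947 0.050716278899068316 0.04995581595667613
```

servo_tool --rows '[[[0.1, -0.08, 2, 0, 0, 0], [0, 0, 2, 0, 0, 0], [0, 0, 1.2, 0, 0, 0], [0, 0, 0, 0, 0, 0]]]'

```text
clock: 9.8
position: [0.5666, -0.1897, 0.0561]
tool_rot: [-3.141, 0.612, -0.051]
force: [-0.1, -0.5, 0.0]
grip_width: 0.0749
```

```bash
python3 st.py 13
```

```text
[[32.5755 -2.8325 56.128 ]] [-179.9903   35.065    -2.9015] [-0.0672 -0.5239  0.0264] 9.8
```

View pics/w13.png

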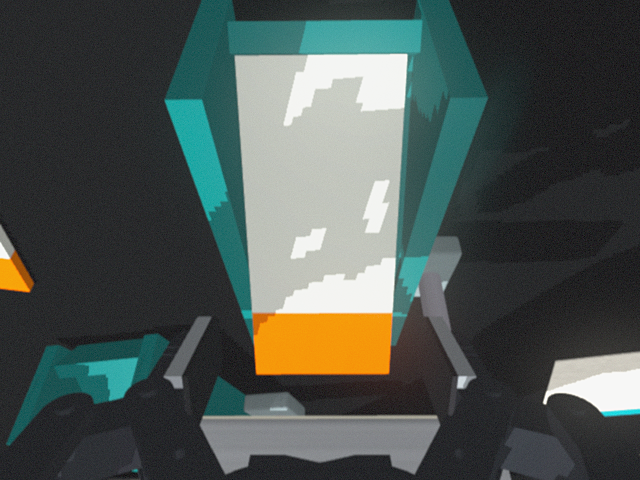

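View pics/s13.png

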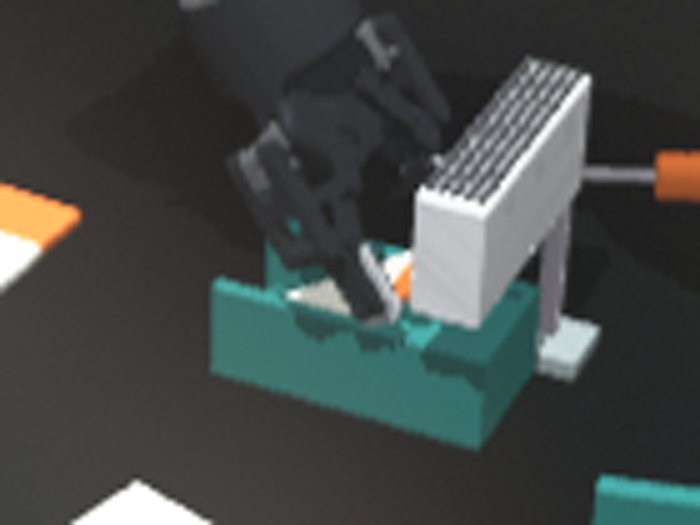

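servo_tool --rows '[[[0, 0, 0, 0, 0, 0], [0, 0, 0, 0, 0, 0], [0, 0, 0, 0, 0, 0], [0, 0, 0, 0, 0, 0]]]' --grip -0.2 --squeeze 60

```text
clock: 10.4
position: [0.5673, -0.1899, 0.0567]
tool_rot: [3.141, 0.61, -0.051]
force: [2.1, -1.5, 3.7]
grip_width: 0.0478
```

servo_tool --rows '[[[0, 0, -0.5, 0, 0, 0], [0, 0, -1.0, 0, 0, 0], [0, 0, -1.0, 0, 0, 0], [0, 0, 0, 0, 0, 0]]]'

```text
clock: 10.9
position: [0.5821, -0.1903, 0.0776]
tool_rot: [-3.142, 0.61, -0.05]
force: [-0.0, -2.0, -0.6]
grip_width: 0.0476
```

```bash
python3 st.py 14
```

```text
[[17.016  -2.9531 77.5844]] [-179.997    34.9226   -2.8819] [-0.0066 -1.9586 -0.6121] 10.9
```

View pics/w14.png

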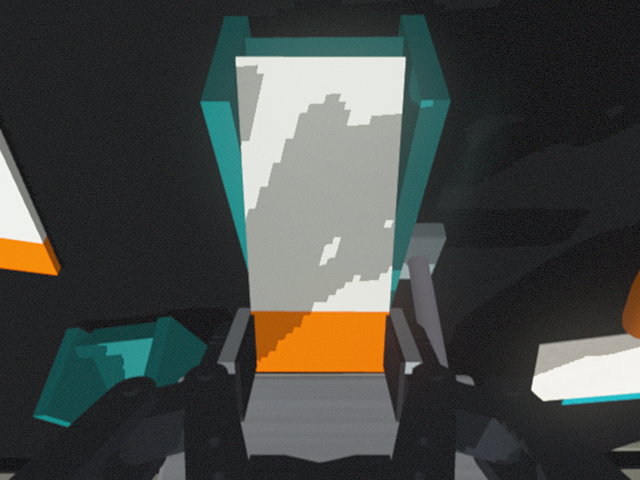

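View pics/s14.png

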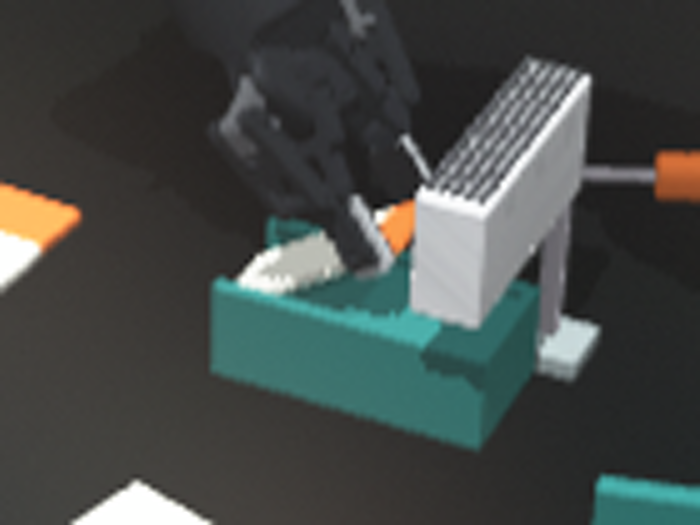

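servo_tool --rows '[[[0, 0, -3, 0, 0, 0], [0, 0, -3, 0, 0, 0], [0, 0, -3, 0, 0, 0], [0, 0, 0, 0, 10, 0], [0, 0, 0, 0, 10, 0]]]'

```text
clock: 11.62
position: [0.6333, -0.1927, 0.1498]
tool_rot: [-3.142, 0.257, -0.05]
force: [1.2, -1.1, -1.3]
grip_width: 0.0478
```

servo_tool --rows '[[[0, 0, 0, 0, 10, 0], [0, 0, 0, 0, 5, 0], [0, 0, 0, 0, 0, 0]]]'

```text
clock: 12.0
position: [0.6318, -0.1932, 0.1514]
tool_rot: [-3.141, 0.0, -0.051]
force: [0.4, -1.6, -1.5]
grip_width: 0.048
```

```bash
python3 st.py 15;  python3 - <<'E'
from h import *
print(bot.observe()["position"],bot.observe()["qpos"])
E
```

```text
[[-32.7666  -2.3204 151.4241]] [-179.9907    0.0087   -2.9369] [ 0.3606 -1.5931 -1.4725] 12.0
[ 0.63307302 -0.19273654  0.15061502] [ 0.19791647  0.66678685  0.01278432  1.56537402 -0.01009757  0.91135919
 -1.40688526]
```

View pics/w15.png

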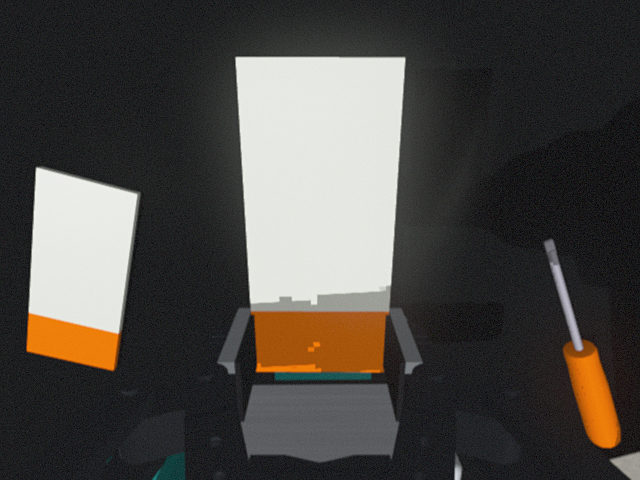

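```bash
cat > pp.py <<'E'
from h import *
np.set_printoptions(precision=4,suppress=True)
def pnp(f,px):
    # plate coords: px order white-left, white-right, orange boundary left,right, orange end left,right ; plate x toward orange
    W=25; obj=np.array([[-55,-W,2],[-55,W,2],[29,-W,2],[29,W,2],[55,-W,2],[55,W,2]],float)
    obj[:,1]*=-1  # image left (tool -y) ; plate frame: x=-toolx, z=-toolz, y = tool y?  fixed below
    obj[:,1]*=-1
    ok,r,t=cv2.solvePnP(obj,np.array(px,float),f["K"],None,flags=cv2.SOLVEPNP_ITERATIVE)
    R=cv2.Rodrigues(r)[0]
    e=cv2.projectPoints(obj,r,t,f["K"],None)[0][:,0]-px
    return R,t.ravel()/1e3,e
E
python3 - <<'E'
from pp import *
f=grab("wrist","w16")
M=bot.grab_frame("wrist")["mount"]
# obj frame must be right handed: x=-toolx, y=tooly, z=-toolz -> right handed
im=cv2.cvtColor(f["image"],cv2.COLOR_RGB2HSV)
wm=((im[...,1]<40)&(im[...,2]>200)).astype(np.uint8)
wm[:, :200]=0; wm[:,440:]=0; wm[300:]=0
c=max(cv2.findContours(wm,0,1)[0],key=cv2.contourArea)[:,0]
xs=[]
def fit(pts): vx,vy,x,y=cv2.fitLine(pts.astype(np.float32),cv2.DIST_HUBER,0,.01,.01).ravel(); return np.array([x,y]),np.array([vx,vy])
def inter(a,b): s=np.linalg.solve(np.c_[a[1],-b[1]],b[0]-a[0]); return a[0]+s[0]*a[1]
L=np.array([[np.where(wm[v])[0].min()-.5,v] for v in range(70,280)])
R_=np.array([[np.where(wm[v])[0].max()+.5,v] for v in range(70,280)])
T=np.array([[u,np.where(wm[:,u])[0].min()-.5] for u in range(245,396)])
om=((im[...,0]<20)&(im[...,1]>150)&(im[...,2]>60)).astype(np.uint8)
Bo=np.array([[u,np.where(om[250:345,u])[0].min()+249.5] for u in range(262,380)])
E_=np.array([[u,np.where(om[330:400,u])[0].max()+330.5] for u in range(262,275)])
l,r,t,b,e=map(fit,(L,R_,T,Bo,E_))
e=(e[0],np.array([1.,0]))
px=[inter(l,t),inter(r,t),inter(l,b),inter(r,b),inter(l,e),inter(r,e)]
print(np.array(px))
Rr,tt,er=pnp(f,px)
print("err",er)
Rt=M[:3,:3]@Rr; ct=M[:3,:3]@tt+M[:3,3]
print("centre in tool mm",ct*1e3); print("axes",Rt); 
print("white end in tool",(ct+Rt@[-.055,0,0])*1e3)
E
```

```text
[[235.3963  56.3807]
 [404.3313  57.7403]
 [250.7906 311.5   ]
 [388.2425 311.5   ]
 [254.4714 372.5   ]
 [384.375  372.5   ]]
err [[ 0.0341  0.6682]
 [ 0.2511 -0.2032]
 [-0.5674 -0.0801]
 [ 0.4301 -0.1603]
 [-0.7009 -0.0815]
 [ 0.4804 -0.2663]]
centre in tool mm [42.3138 -0.9434 -9.3355]
axes [[-1.     -0.0022  0.0076]
 [-0.0021  1.      0.0057]
 [-0.0076  0.0057 -1.    ]]
white end in tool [97.3121 -0.8262 -8.9194]
```

servo_tool --rows '[[[0, 0, 0, 0, 0, 8.35], [0, 0, 0, 0, 0, 8.35], [-2.8, -3.9, 0, 0, 0, 0], [-2.8, -3.9, 0, 0, 0, 0], [-2.8, -3.9, 0, 0, 0, 0]]]'

```text
clock: 12.82
position: [0.5929, -0.0528, 0.1501]
tool_rot: [3.141, 0.002, -0.341]
force: [1.0, 1.4, -0.5]
grip_width: 0.0476
```

servo_tool --rows '[[[-2.8, -3.9, 0, 0, 0, 0], [-2.8, -3.9, 0, 0, 0, 0], [-2.8, -3.9, 0, 0, 0, 0], [-2.8, -3.9, 0, 0, 0, 0], [-2.8, -3.9, 0, 0, 0, 0]]]'

```text
clock: 13.45
position: [0.5262, 0.178, 0.1503]
tool_rot: [3.141, 0.001, -0.341]
force: [0.4, -0.5, -0.7]
grip_width: 0.0477
```

servo_tool --rows '[[[-2.8, -3.9, 2, 0, 0, 0], [0, 0, 2, 0, 0, 0], [0, 0, 0, 0, 0, 0]]]'

```text
clock: 13.82
position: [0.5126, 0.2224, 0.1091]
tool_rot: [3.139, 0.002, -0.341]
force: [0.3, -1.2, 0.3]
grip_width: 0.0478
```

```bash
python3 - <<'E'
from h import *
o=bot.observe();print(o["position"],np.degrees(o["tool_rot"]),o["force"],o["clock"],o["qpos"])
f=grab("wrist","w17"); f=grab("side");crop(f,200,180,360,340,4,"s17")
f=grab("top");crop(f,200,165,310,285,5,"t17")
E
```

```text
[0.51255657 0.22243729 0.10914494] [ 1.79835515e+02  1.30017384e-01 -1.95282460e+01] [ 0.34817302 -1.22723492  0.28377019] 13.825 [-0.56326896  0.58336405  0.06625561  1.87869896 -0.05736702  0.68500215
 -2.37499325]
```

View pics/w17.png

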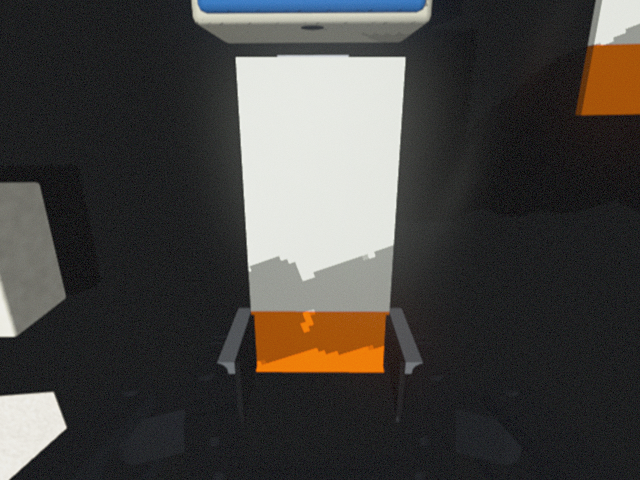

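View pics/s17.png

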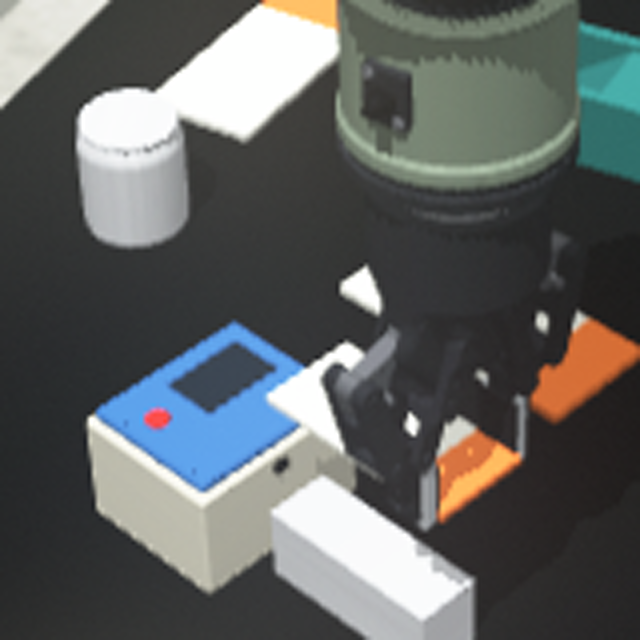

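```bash
python3 - <<'E'
from h import *
f=grab("wrist"); crop(f,180,0,445,80,3,"w17c")
E
```

```text
(no output)
```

View pics/w17c.png

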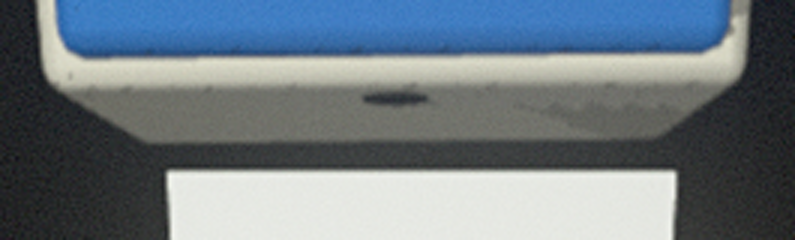

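View pics/t17.png

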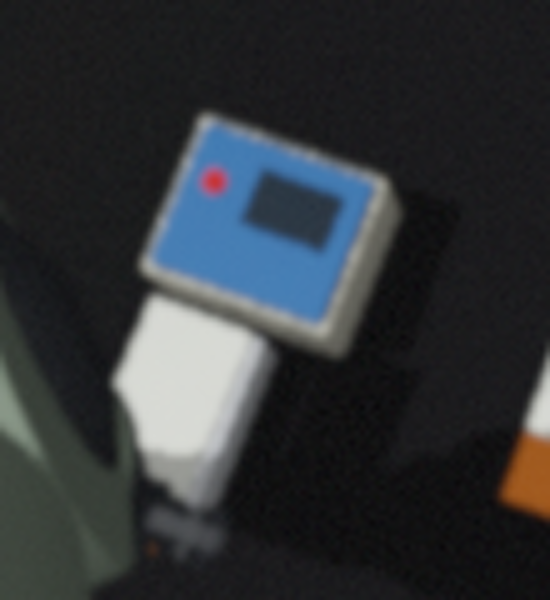

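```bash
python3 - <<'E'
from h import *
np.set_printoptions(precision=4,suppress=True)
f=grab("wrist");o=bot.observe()
b=lambda p:(np.array(p)+.5)/3-.5+[180,0]
T=Ro.from_euler('xyz',o["tool_rot"]).as_matrix()
X=onz(f,b([[143,143],[655,138]]),0.); Y=onz(f,b([[62,91],[735,84]]),.062)
for A in (X,Y):
    d=A[0]-A[1]; print(A,np.linalg.norm(d),"face normal yaw",np.degrees(np.arctan2(-d[0],d[1])),"mid",A.mean(0)); print("tool",(A-o["position"])@T*1e3)
W=onz(f,b([[167,170],[676,170]]),o["position"][2]+.0115); print("white end tool",(W-o["position"])@T*1e3)
E
```

```text
[[0.6393 0.234  0.    ]
 [0.6076 0.1427 0.    ]] 0.0966597244264872 face normal yaw -19.15074466095619 mid [0.6234 0.1883 0.    ]
tool [[113.9362 -53.5041 111.5004]
 [114.7806  43.1519 111.4455]]
[[0.6381 0.2324 0.062 ]
 [0.607  0.1428 0.062 ]] 0.09479740463526758 face normal yaw -19.12648916550888 mid [0.6225 0.1876 0.062 ]
tool [[113.3977 -51.6414  49.499 ]
 [114.2659  43.152   49.4452]]
white end tool [[ 97.2634 -25.9637 -11.4201]
 [ 97.258   23.9357 -11.4487]]
```

servo_tool --rows '[[[0, -0.3, 2.5, 0, 0, -0.2], [0, 0, 2.5, 0, 0, 0], [0, 0, 1.5, 0, 0, 0], [0, 0, 0.7, 0, 0, 0], [0, 0, 0, 0, 0, 0]]]'

```text
clock: 14.7
position: [0.5144, 0.225, 0.0388]
tool_rot: [3.142, 0.0, -0.339]
force: [-1.3, -0.0, 0.1]
grip_width: 0.0476
```

```bash
python3 - <<'E'
from h import *
o=bot.observe();print(o["position"],np.degrees(o["tool_rot"]),o["force"],o["clock"],o["qpos"])
f=grab("wrist","w18"); f=grab("side");crop(f,210,240,330,360,5,"s18")
E
```

```text
[0.5143608  0.22495042 0.03884743] [ 1.79999826e+02  7.43714006e-04 -1.94078380e+01] [-1.25745219 -0.02181213  0.06575082] 14.7 [-0.55409425  0.69914796  0.05091599  1.90125757 -0.0634755   0.54272778
 -2.37026258]
```

View pics/w18.png

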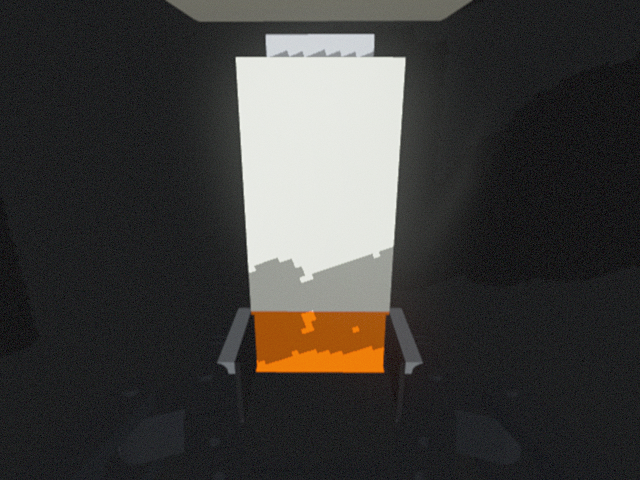

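View pics/s18.png

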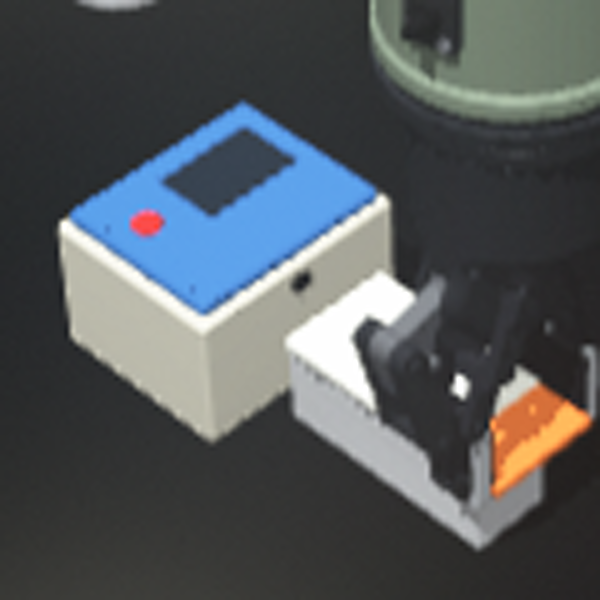

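servo_tool --rows '[[[0, 0, 0.2, 0, 0, 0], [0, 0, 0.1, 0, 0, 0], [0, 0, 0, 0, 0, 0]]]'

```text
clock: 15.18
position: [0.5142, 0.2251, 0.0357]
tool_rot: [-3.142, 0.0, -0.338]
force: [-0.2, -0.3, -1.0]
grip_width: 0.0478
```

servo_tool --rows '[[[0, 0, 0.1, 0, 0, 0], [0, 0, 0, 0, 0, 0]]]'

```text
clock: 15.42
position: [0.5142, 0.225, 0.0346]
tool_rot: [3.142, 0.0, -0.338]
force: [0.5, -1.0, -0.2]
grip_width: 0.0477
```

servo_tool --rows '[[[0, 0, 0.1, 0, 0, 0], [0, 0, 0, 0, 0, 0]]]'

```text
clock: 15.68
position: [0.5142, 0.225, 0.0336]
tool_rot: [3.142, 0.0, -0.338]
force: [-0.4, -0.1, 0.0]
grip_width: 0.0476
```

servo_tool --rows '[[[0, 0, 0.1, 0, 0, 0], [0, 0, 0, 0, 0, 0]]]'

```text
clock: 15.92
position: [0.5142, 0.225, 0.0326]
tool_rot: [3.142, 0.0, -0.338]
force: [-0.5, 0.5, -0.8]
grip_width: 0.0477
```

servo_tool --rows '[[[0, 0, 0.1, 0, 0, 0], [0, 0, 0, 0, 0, 0]]]'

```text
clock: 16.18
position: [0.5143, 0.2251, 0.0322]
tool_rot: [-3.141, -0.0, -0.339]
force: [-3.5, -0.6, 11.7]
grip_width: 0.048
```

servo_tool --rows '[[[0, 0, 0.1, 0, 0, 0], [0, 0, 0, 0, 0, 0]]]'

```text
clock: 16.42
position: [0.5142, 0.2251, 0.0319]
tool_rot: [-3.141, -0.0, -0.339]
force: [-8.9, -2.3, 27.8]
grip_width: 0.048
```

servo_tool --rows '[[[0, 0, -0.18, 0, 0, 0], [0.6, 0, 0, 0, 0, 0], [0.5, 0, 0, 0, 0, 0], [0, 0, 0, 0, 0, 0]]]'

```text
clock: 16.92
position: [0.5253, 0.2211, 0.0324]
tool_rot: [-3.141, -0.001, -0.339]
force: [0.8, -0.5, 1.1]
grip_width: 0.0477
```

servo_tool --rows '[[[0.15, 0, 0, 0, 0, 0], [0, 0, 0, 0, 0, 0]]]'

```text
clock: 17.18
position: [0.5259, 0.221, 0.0324]
tool_rot: [3.142, 0.0, -0.338]
force: [-1.9, 0.2, 1.9]
grip_width: 0.0483
```

```bash
python3 - <<'E'
from h import *
o=bot.observe();print(o["position"],np.degrees(o["tool_rot"]),o["force"],o["clock"])
f=grab("wrist","w19"); f=grab("side");crop(f,210,240,330,360,5,"s19")
E
```

```text
[0.52587446 0.22095236 0.03240718] [ 1.79995727e+02  1.58237106e-02 -1.93849591e+01] [-1.91782442  0.24654701  1.90370653] 17.175
```

View pics/w19.png

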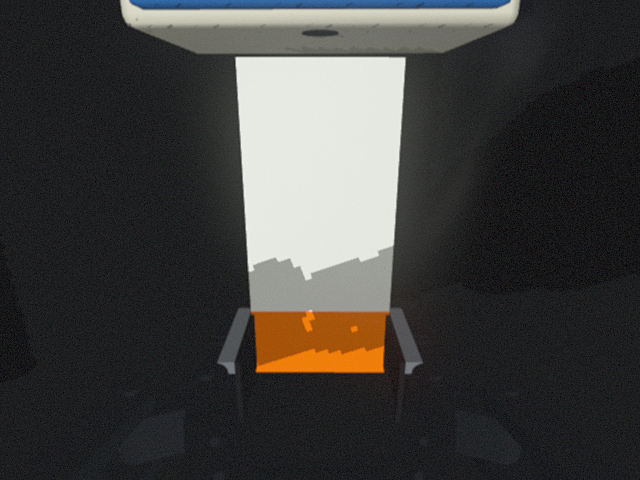

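View pics/s19.png

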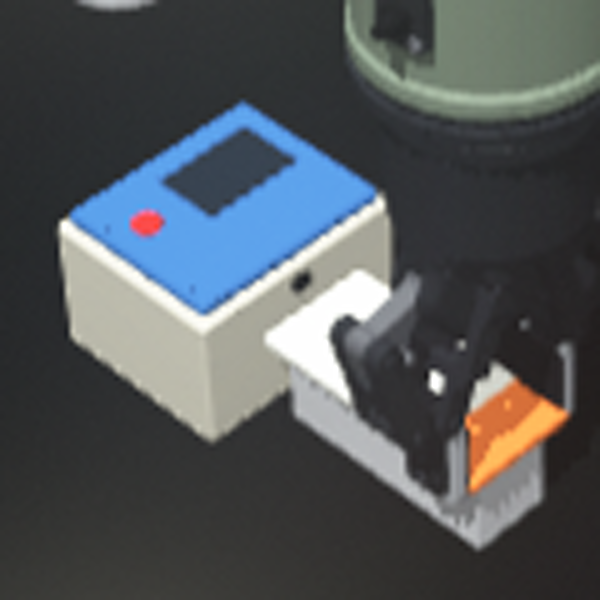

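servo_tool --rows '[[[0.1, 0, 0, 0, 0, 0], [0, 0, 0, 0, 0, 0]]]'

```text
clock: 17.52
position: [0.5271, 0.2205, 0.0324]
tool_rot: [-3.142, -0.0, -0.339]
force: [-0.7, 0.0, 1.0]
grip_width: 0.0479
```

servo_tool --rows '[[[0.1, 0, 0, 0, 0, 0], [0, 0, 0, 0, 0, 0]]]'

```text
clock: 17.77
position: [0.528, 0.2201, 0.0325]
tool_rot: [-3.142, -0.0, -0.339]
force: [0.4, 0.6, 1.3]
grip_width: 0.048
```

servo_tool --rows '[[[0.1, 0, 0, 0, 0, 0], [0, 0, 0, 0, 0, 0]]]'

```text
clock: 18.02
position: [0.529, 0.2198, 0.0325]
tool_rot: [-3.142, -0.0, -0.339]
force: [-0.7, 1.0, -1.2]
grip_width: 0.0477
```

servo_tool --rows '[[[0.1, 0, 0, 0, 0, 0], [0, 0, 0, 0, 0, 0]]]'

```text
clock: 18.27
position: [0.5299, 0.2195, 0.0325]
tool_rot: [-3.142, -0.0, -0.339]
force: [-0.4, 1.0, -0.9]
grip_width: 0.0475
```

servo_tool --rows '[[[0.1, 0, 0, 0, 0, 0], [0, 0, 0, 0, 0, 0]]]'

```text
clock: 18.52
position: [0.5308, 0.2192, 0.0325]
tool_rot: [3.142, -0.0, -0.339]
force: [-0.2, -1.1, -1.0]
grip_width: 0.0475
```

```bash
python3 - <<'E'
from h import *
o=bot.observe();print(o["position"],np.degrees(o["tool_rot"]),o["force"],o["clock"])
f=grab("wrist","w20"); f=grab("side");crop(f,210,240,330,360,5,"s20")
E
```

```text
[0.53079822 0.21918091 0.03246962] [ 1.79999952e+02 -3.29800836e-03 -1.93974320e+01] [-0.18953125 -1.06179989 -0.97736327] 18.525
```

View pics/w20.png

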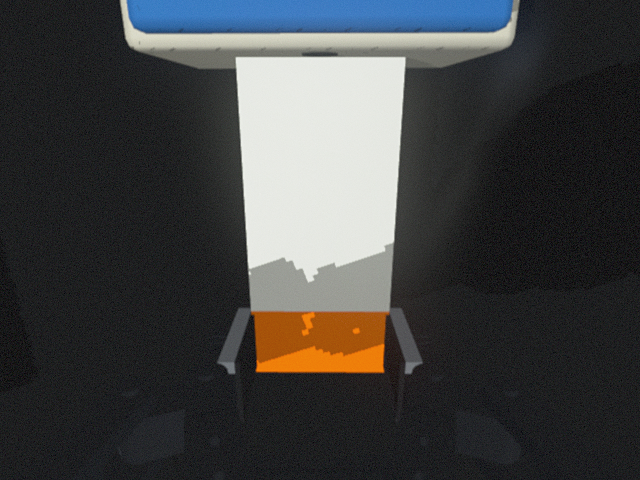

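View pics/s20.png

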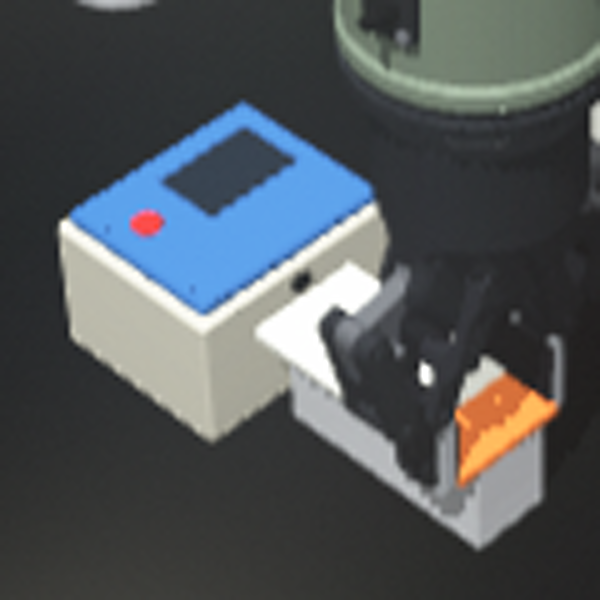

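servo_tool --rows '[[[0.1, 0, 0, 0, 0, 0], [0, 0, 0, 0, 0, 0]]]'

```text
clock: 18.88
position: [0.531, 0.2191, 0.0324]
tool_rot: [3.141, 0.001, -0.338]
force: [-6.0, 1.2, 3.4]
grip_width: 0.0477
```

servo_tool --rows '[[[0.1, 0, 0, 0, 0, 0], [0, 0, 0, 0, 0, 0]]]'

```text
clock: 19.12
position: [0.531, 0.2191, 0.0324]
tool_rot: [3.141, 0.003, -0.338]
force: [-10.8, 1.7, 7.7]
grip_width: 0.0479
```

servo_tool --rows '[[[0.1, 0, 0, 0, 0, 0], [0, 0, 0, 0, 0, 0]]]'

```text
clock: 19.38
position: [0.5311, 0.2191, 0.0323]
tool_rot: [3.14, 0.004, -0.337]
force: [-16.5, 4.4, 11.5]
grip_width: 0.0471
```

servo_tool --rows '[[[-0.18, 0, 0, 0, 0, 0], [0, 0, 0.05, 0, 0, 0], [0, 0, 0, 0, 0, 0]]]'

```text
clock: 19.75
position: [0.531, 0.2191, 0.0323]
tool_rot: [3.141, 0.001, -0.338]
force: [-9.0, 0.4, 14.0]
grip_width: 0.0479
```

servo_tool --rows '[[[0, 0, -0.07, 0, 0, 0], [0, 0, 0, 0, 0, 0]]]'

```text
clock: 20.0
position: [0.531, 0.219, 0.0324]
tool_rot: [3.141, 0.002, -0.338]
force: [-6.2, 1.9, 2.6]
grip_width: 0.0476
```

Light contact with face (6 N) and stage (3 N). Release gently.

servo_tool --rows '[[[0, 0, 0, 0, 0, 0], [0, 0, 0, 0, 0, 0], [0, 0, 0, 0, 0, 0]]]' --grip 0.6 --squeeze 20

```text
clock: 20.38
position: [0.5321, 0.2187, 0.0327]
tool_rot: [-3.141, -0.0, -0.339]
force: [0.0, -0.2, 0.9]
grip_width: 0.0686
```

```bash
python3 - <<'E'
from h import *
o=bot.observe();print(o["position"],np.degrees(o["tool_rot"]),o["force"],o["clock"],o["grip_width"])
f=grab("wrist","w21"); f=grab("side");crop(f,210,240,330,360,5,"s21")
E
```

```text
[0.53205811 0.21871972 0.03271435] [-1.79994133e+02 -1.51078837e-02 -1.94032340e+01] [ 0.01778764 -0.23742229  0.85189134] 20.375 0.0685639301310931
```

View pics/w21.png

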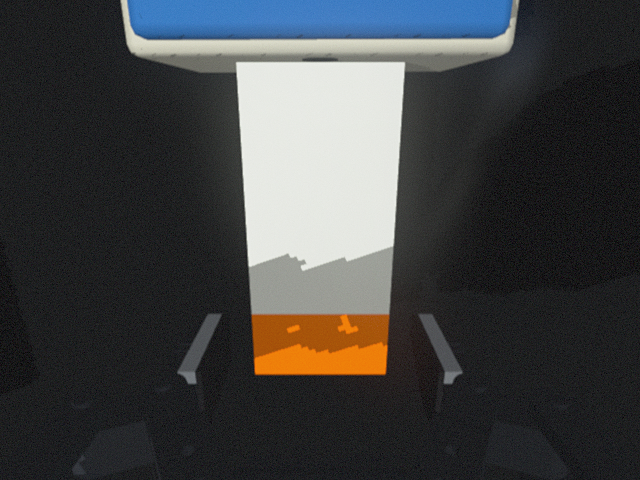

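View pics/s21.png

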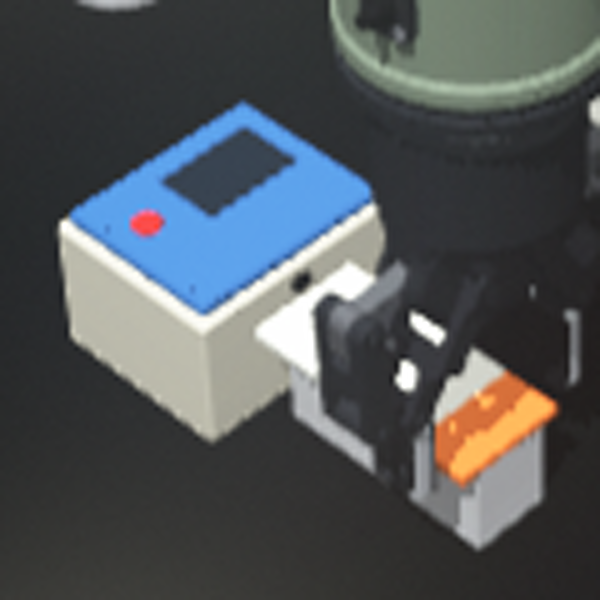

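servo_tool --rows '[[[0, 0, -1.5, 0, 0, 0], [0, 0, -3, 0, 0, 0], [-2, 0, -4, 0, 0, 0], [-2, 0, -3, 0, 0, 0], [0, 0, 0, 0, 0, 0]]]'

```text
clock: 21.1
position: [0.4942, 0.2333, 0.1507]
tool_rot: [-3.138, -0.002, -0.337]
force: [0.4, -0.6, -0.2]
grip_width: 0.0684
```

```bash
python3 - <<'E'
from h import *
o=bot.observe();print(o["position"],np.degrees(o["tool_rot"]),o["force"],o["clock"],o["grip_width"])
f=grab("wrist","w22"); f=grab("side");crop(f,210,240,330,360,5,"s22")
E
```

```text
[0.49423302 0.23327239 0.15071998] [-1.79800006e+02 -1.30583044e-01 -1.93207553e+01] [ 0.42299119 -0.56186489 -0.22119019] 21.1 0.06838488230928927
```

View pics/w22.png

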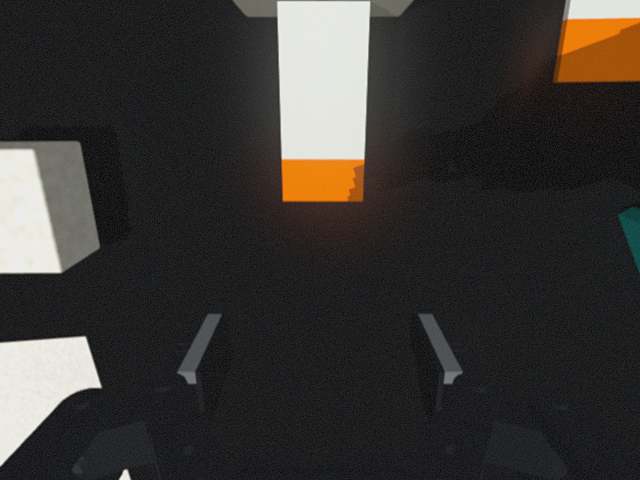

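View pics/s22.png

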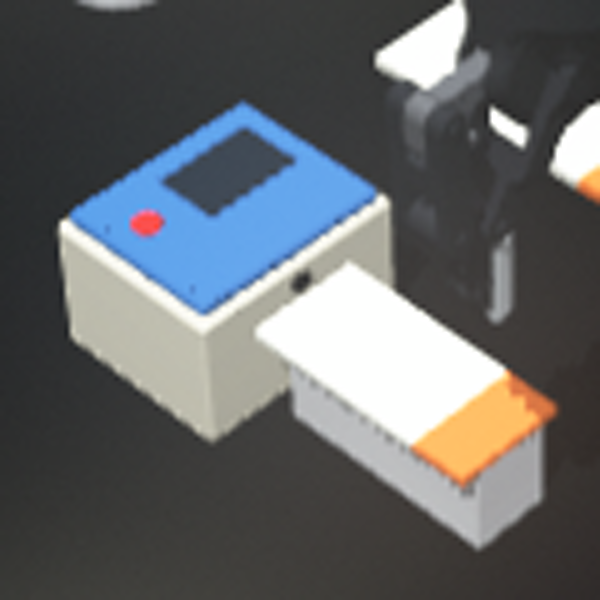

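```bash
python3 - <<'E'
from h import *
np.set_printoptions(precision=4,suppress=True)
s=grab("side"); t=grab("top"); crop(t,210,175,300,285,5,"t23")
q=lambda p:(np.array(p)+.5)/5-.5+[210,240]
P=onz(s,q([[352,263],[255,331],[557,409],[462,484]]),.044)
S=onz(s,q([[543,424],[478,475]]),.040)
print(P, S)
m=lambda a,b:(a+b)/2
w,o=m(P[0],P[1]),m(P[2],P[3]); d=w-o; print(np.degrees(np.arctan2(d[1],d[0])),np.linalg.norm(d),"orange mid vs stage end mid",(o-m(S[0],S[1]))[:2]@np.array([[.942,-.3355],[-.3355,-.942]]).T*1e3)
# face bottom line on z=0 from side: corner (212,441) ; face top edge at .068
print(onz(s,q([[212,441]]),0.),onz(s,q([[205,322],[388,200]]),.066))
E
```

```text
[[0.6105 0.1605 0.044 ]
 [0.6273 0.2089 0.044 ]
 [0.5066 0.1998 0.044 ]
 [0.523  0.2476 0.044 ]] [[0.5098 0.2053 0.04  ]
 [0.5211 0.238  0.04  ]]
-20.546995613547203 0.11112585148118671 orange mid vs stage end mid [-1.3262 -1.7185]
[[0.6374 0.2297 0.    ]] [[0.6348 0.2315 0.066 ]
 [0.6025 0.1439 0.066 ]]
```

View pics/t23.png

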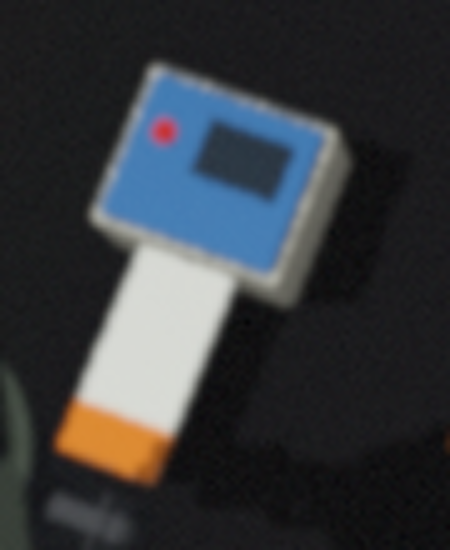

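```bash
python3 - <<'E'
from h import *
np.set_printoptions(precision=5,suppress=True)
M=bot.grab_frame("wrist"); u=np.array([.9425,-.334,0])
def cam(pos,rot):
    T=np.eye(4);T[:3,:3]=Ro.from_euler('xyz',rot,degrees=True).as_matrix();T[:3,3]=pos
    C=T@M["mount"];R=C[:3,:3].T;return dict(K=M["K"],R=R,t=-R@C[:3,3])
for n,pos,rot in (("w20",[.530798,.219181,.03247],[180,-.003,-19.397]),("w21",[.532058,.21872,.032714],[-179.994,-.015,-19.403])):
    im=cv2.imread(f"pics/{n}.png");g=im.astype(int)
    f=cam(pos,rot)
    sub=g[:,300:340].mean(1)
    white=sub.min(1); 
    v=np.where(white[40:100]>170)[0][0]+40
    lo,hi=white[v-3],white[v+4]; 
    k=[i for i in range(v-3,v+5) if white[i]<(lo+hi)/2<=white[i+1]][0]; vv=k+((lo+hi)/2-white[k])/(white[k+1]-white[k])
    b=sub[:,0]  # blue channel boundary
    bb=b[290:330]; k=np.argmin(np.diff(bb))+290
    oe=sub[:,2][360:390]; k2=np.argmin(np.diff(oe))+360
    W=onz(f,[[320,vv],[320,k+.5],[320,k2+.5]],.044)
    print(n,vv,k,k2,"along u mm",W@u*1e3)
    # face edge left of plate / right: brightness drop at bottom
    for c in (215,425):
        col=g[:,c].mean(1); print(c,np.round(col[40:85]).astype(int))
E
```

```text
Traceback (most recent call last):
IndexError: list index out of range
```

```bash
python3 - <<'E'
from h import *
np.set_printoptions(precision=5,suppress=True)
M=bot.grab_frame("wrist"); u=np.array([.9425,-.334,0])
def cam(pos,rot):
    T=np.eye(4);T[:3,:3]=Ro.from_euler('xyz',rot,degrees=True).as_matrix();T[:3,3]=pos
    C=T@M["mount"];R=C[:3,:3].T;return dict(K=M["K"],R=R,t=-R@C[:3,3])
for n,pos,rot,ow,ob,oe in (("w20",[.530798,.219181,.03247],[180,-.003,-19.397],57,312,373),("w21",[.532058,.21872,.032714],[-179.994,-.015,-19.403],62,314,375)):
    g=cv2.imread(f"pics/{n}.png").astype(float); f=cam(pos,rot)
    s=g[:,265:295].mean(1)
    print(n,np.round(s[ow-6:ow+5].mean(1)),np.round(s[ob-4:ob+4,0]),np.round(s[oe-5:oe+5,2]))
    a=ow-6+np.argmax(np.abs(np.diff(s[ow-6:ow+5].mean(1))))+.5
    b=ob-4+np.argmax(np.abs(np.diff(s[ob-4:ob+4,0])))+.5
    e=oe-5+np.argmax(np.abs(np.diff(s[oe-5:oe+5,2])))+.5
    print(a,b,e,onz(f,[[320,a],[320,b],[320,e]],.044)@u*1e3)
E
```

```text
w20 [115. 116. 115. 115. 111. 135. 204. 232. 232. 230. 230.] [149. 151. 138.  98.  40.   3.   9.  10.] [239. 240. 242. 209. 118.  45.  24.  29.  28.  30.]
56.5 311.5 371.5 [524.22335 440.00762 414.27723]
w21 [122. 117. 117. 117. 113. 136. 206. 232. 232. 231. 231.] [149. 151. 149. 133.  90.  34.   3.   9.] [239. 240. 241. 231. 160.  71.  25.  27.  28.  30.]
61.5 314.5 374.5 [524.23676 439.98931 414.07128]
```

```bash
python3 - <<'E'
from workcell import bot
print(bot.job_done(), bot.observe()["clock"])
E
```

```text
the job is handed in; nothing more can be done
the job is handed in; nothing more can be done
```

The plate is on the reader's stage with its white end against the upright face. It has been let go and the hand lifted clear. I handed the job in about 21 s into the 58 s allowed; no verdict was reported.

**What happened:**
- **First press:** this went wrong. I pressed too hard (30 to 49 N) and the plate slid over the ledge and part-way out of the block's low end.
- **Recovery:** I kept the finger on the plate and dragged it back up the ramp until it snapped flat. Then I lifted off slowly, and it tipped and settled against the ledge.
- **Tipped up:** it stayed there, with its raised end free. The wrist picture fitted a tilt of about 35° and the plate's true 110 by 50 mm size.
- **Lift and placing:** I gripped the raised end with the hand leaned back 35° under the lamp bar and lifted it out. I lowered it until it touched the stage and pushed it on until it met the reader's face. Then I eased back to about 6 N on the face and 3 N on the stage before opening the fingers.

**Last checks:**
- **Along the stage:** the wrist camera showed the plate within about 0.1 mm before and after release. The gap to the face should be well under 1 mm, but I could not see it directly.
- **Centring:** in the wrist picture the plate lines up with the stage and with the hole in the reader's face. The side camera put it about 1.7 mm off.
- **Square:** the wrist and top views agree within about 0.5°. The coarser side view read about 1° off.
- **Disagreement:** the side view puts the orange end about 1.3 mm past the end of the stage. That is within its accuracy, and contact with the face was felt.
- **Not measured:** I did not measure the final level or height, or re-measure the tin, carton and screwdriver. The hand stayed clear of all three.

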